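Unload the clock-bridge forming die and sign the run off

ROBOT

A 6-joint arm with a two-finger parallel gripper is mounted at the origin on the work surface. World frame = base frame: x ahead of the robot, y to its left, z up, the work surface at z = 0. Lengths are in m, angles in rad, forces in N, time in s.
With the tool pointing down it reaches from about 0.325 to 0.9 m from the base axis. Payload 6.1 kg.
Tool frame: the origin (TCP) lies on the mounting face of the last link; the fingertips stand 182 mm ahead of it and the grasp point (between the pads) lies 164 mm ahead of it; x points along the fingers, y is the direction in which the jaws open and shut, and the axes are right-handed (so a half turn about x gives the same grasp; the last joint's range is limited). The gripper opens to 87 mm and grips with 3 to 60 N. Pads are 19 mm wide; open, the fingers measure 117 mm over their backs; the gripper's body (75 mm by 190 mm) begins 51 mm behind the grasp point.
Start: joints at [1.008, 0.22, 1.526, -0, 1.395, -0.126], TCP at [0.264, 0.566, 0.405] pointing down, gripper open.
Joint ranges: [-2.98, 2.98], [-0.91, 2.08], [0.09, 2.57], [-1.24, 4.39], [0.2, 2.65], [-2.68, 2.68]. Speed limits (rad/s): [2.57, 2.57, 3.01, 3.14, 3.14, 3.14].

INTERFACE

Orientations are given as [roll, pitch, yaw] about the fixed x, y, z axes, in that order (R = Rz(yaw) Ry(pitch) Rx(roll)).
In Python, from bench import state, optics, job gives the robot as it stands.
- The arm moves only by the tool move_arm, never from a script. Its argument "targets" is a list of rows, each a list of 3 entries, a list of its own where there are three numbers: the shift along the tool's x, y, z in mm, then the turn, a rotation vector about the tool's x, y, z in units of 5 degrees (1.0 is 5 degrees), then the gripper command: -1 is fully open, 1 is shut, values between are in proportion. A call has 1 to 20 rows; each row shifts and turns the commanded pose from where the row before left it, along the tool's axes as they then stand; what a row does not reach is not made up. A row lasts 1/12 s, in which the tool goes at most 41.7 mm and 7.16 degrees, less where a joint would pass 70% of its speed; a pose out of reach is approached as far as the arm can. A call with a gripper value outside its range is refused whole. The fingers move at their own pace and stop on an object; "squeeze" is the grip in N (left out, the last holds). Time passes only in rows, so rows that do not move let the fingers close. It gives the time, the measured TCP pose, the force and the opening at its end, in the units of the state.
- state(): the state, without advancing time (a new reading comes with each control period).
- optics.grab_frame(name): name is "scene" or "top"; returns (picture, depth): 400x640x3 uint8, blue, green, red; 400x640 float32, m along the optical axis (not along the pixel's ray), 0 where there is no reading.
- optics.camera_model(name): a dict with "camera_matrix" (3x3 intrinsics, pixels), "world_to_cam" (4x4, takes a point from world to camera coordinates). Camera axes: x right, y up, looking along -z (the intrinsics and any distortion apply to the point x, -y, -z); pixel columns grow to the right and rows downward; lengths in m; the calibration is good to about 2 mm. A picture is of the moment at which its call begins. camera_model takes no time and is no camera call.
- job.close_job(): hands the job in, once; it reports no verdict.
The state is a dict: "time_s": time; "q": joint angles; "joint_vel": joint speeds; "joint_efforts": joint torques, N m; "ee_pos": TCP position; "orientation": TCP orientation; "contact_force": force on the tool from outside, world axes, zero at the start; "ft_torque": the same for the moment, N m; "gripper_width": opening from 0.0 (shut) to 1.0 (fully open).
Only numpy, scipy, OpenCV 4.12 (cv2) and the standard library are available. Lean on these libraries where they do the work, as an engineer would, in place of code of your own. Each camera call takes 0.05 s, during which the arm holds its last target.

TASK

Throw the die's ejector lever from the red notch into the green one, lift every formed brass bridge out of the die cavities and lay them all flat, hat up and side by side in the wooden tray. Once the die is empty and all are in the tray, throw the lever back into the red notch, then press the console's white, blue and green keys fully, one at a time in that order; do not press the red key at any time, and leave the glue bottle, the oil jar and the screwdriver where they are.

Things in the scene. Friction and masses are not known exactly. Their poses are not given: they have to be found in the camera images.
- die: dark steel die block, fixed, 203 mm (x) by 155 mm (y), top face 56 mm high. Origin: centre of its underside, z up. Four open cavities 83 x 49 mm, long side along x, centred at x = +-47, y = +-38 mm, 34 mm deep when the lifter is down. A mint green bracket with the lever is at its +x end.
- lifter (a joint): height in m of the four steel pads that form the cavity floors; they rise together, 35 mm per rad of the lever: 0 in the red notch, 0.028 in the green one, where the bridges' hats stand 28 mm above the die's top and their flanges are still just inside the cavities.
- eject_lever (a joint): angle of the ejector lever, rad. Marked notches at 0 (red mark: lifter down, the start), 0.8 (green mark: eject) and 1.2 (yellow: not used); end stop 1.25. A stiff friction lever: it stays wherever it is left (no snap) and takes about 4 to 7 N at the knob to move. A growing angle moves the knob towards the die's +y.
- lever_knob (a point): centre of the black ball knob (30 mm across) on the lever, a 12 mm steel rod; 100 mm from the pivot, 138 to 150 mm above the table.
- lever_pivot (a point): pivot of the lever, in the die's frame at x = 132, y = 0, z = 50 mm. The axis runs along the die's x, so the knob moves in the plane of the die's y and z; the lever leans 0.5 rad from upright towards the die's -y at angle 0 and is upright at 0.5.
- bridge1: formed brass clock bridge, hat-section channel 80 mm long (x), 46 wide (y): two bottom flanges 4 mm thick, 12 wide, between them a raised hat 22 mm wide, full length, top 34 mm above the underside. 90 g. Origin: centre of the underside, z up; ends alike. Pinch it across the hat (along its y). Starts in a die cavity, hat top flush with the die's top; absent in some starts (None).
- bridge2: formed brass clock bridge, hat-section channel 80 mm long (x), 46 wide (y): two bottom flanges 4 mm thick, 12 wide, between them a raised hat 22 mm wide, full length, top 34 mm above the underside. 90 g. Origin: centre of the underside, z up; ends alike. Pinch it across the hat (along its y). Starts in a die cavity, hat top flush with the die's top; absent in some starts (None).
- bridge3: formed brass clock bridge, hat-section channel 80 mm long (x), 46 wide (y): two bottom flanges 4 mm thick, 12 wide, between them a raised hat 22 mm wide, full length, top 34 mm above the underside. 90 g. Origin: centre of the underside, z up; ends alike. Pinch it across the hat (along its y). Starts in a die cavity, hat top flush with the die's top; absent in some starts (None).
- bridge4: formed brass clock bridge, hat-section channel 80 mm long (x), 46 wide (y): two bottom flanges 4 mm thick, 12 wide, between them a raised hat 22 mm wide, full length, top 34 mm above the underside. 90 g. Origin: centre of the underside, z up; ends alike. Pinch it across the hat (along its y). Starts in a die cavity, hat top flush with the die's top; absent in some starts (None).
- tray: loose wooden tray, 200 x 200 mm outside, 22 mm high, with 5 mm walls and a 5 mm floor; 0.6 kg. Origin: centre of its underside, z up. There is room in it for four bridges lying flat in two rows of two, their length along the tray's x (centres at x = +-47, y = +-45 mm).
- console: fixed mint green key console with a black top, 170 mm (its x) by 140 mm (its y), 50 mm high; carries four round keys in a 2 x 2 pattern 84 mm (x) by 68 mm (y) apart; which colour is where changes. Origin: centre of its underside.
- key_white (a joint): travel of the white spring key on the console, in m: 0 = out, 0.006 = fully down; pressed first. It needs about 5 N to go fully down and counts as pressed beyond 0.0042; springs back when let go.
- key_white_top (a point): centre of the top of the white key's round cap (30 mm across, pressed straight down); about 68 mm above the table.
- key_blue (a joint): travel of the blue spring key on the console, in m: 0 = out, 0.006 = fully down; pressed second. It needs about 5 N to go fully down and counts as pressed beyond 0.0042; springs back when let go.
- key_blue_top (a point): centre of the top of the blue key's round cap (30 mm across, pressed straight down); about 68 mm above the table.
- key_green (a joint): travel of the green spring key on the console, in m: 0 = out, 0.006 = fully down; pressed last. It needs about 5 N to go fully down and counts as pressed beyond 0.0042; springs back when let go.
- key_green_top (a point): centre of the top of the green key's round cap (30 mm across, pressed straight down); about 68 mm above the table.
- key_red (a joint): travel of the red spring key on the console, in m: 0 = out, 0.006 = fully down; the stop key, not to be pressed. It needs about 5 N to go fully down and counts as pressed beyond 0.0042; springs back when let go.
- key_red_top (a point): centre of the top of the red key's round cap (30 mm across, pressed straight down); about 68 mm above the table.
- glue_bottle: red glue bottle with a pointed top, 38 mm across, 98 mm tall, standing; bystander. Origin: centre of its underside.
- oil_jar: amber oil jar, 52 mm across, 60 mm tall, standing; bystander. Origin: centre of its underside.
- driver: screwdriver 150 mm long, lying on the bench beyond the die, handle red; bystander. Origin: under its middle.
There are look-alikes about, which are no part of the job. What is shaped like the bridge3 but turquoise is not meant.

How it is judged:
By the outcome, as a careful person would: the job done as asked, in the order asked, and still so for the second after the job is handed in, with the robot touching nothing.
Of bridge1, bridge2, bridge3, bridge4 only 3 to 4 are there at a start; the rules pass over those that are not, and their reading is None.
At some moment in a run one of tray may be knocked a few centimetres aside while the robot is not near it.
Once in a run the grip may slacken for a moment while it holds something.
It also fails if it takes over 192 s, if anything falls off the work surface, if the arm or the gripper's body presses on something with over 40 N, if the wrist force passes 120 N, or if a joint passes its speed limit or range.

## Working session

There is one attempt and no reset: what is moved stays moved. The work goes in short steps, Python scripts to look and compute and a tool call to move; the robot and the scene stay as the last step left them, time stands still between calls to the robot, and variables do not carry over. Pictures are saved under pics/ and viewed, and the job is handed in when it is done.

Besides the shell and the picture viewer there is one more tool, called after "Call:" by a JSON object that holds its "name" and its "arguments", one argument or row to a line. move_arm: Moves the arm, as the interface text tells. Its arguments: {"type":"object","properties":{"targets":{"type":"array","items":{"type":"array"}},"squeeze":{"type":"number"}},"required":["targets"]}

```bash
ls; mkdir -p pics
python3 - <<'E'
from bench import state, optics, job
import cv2,numpy as np
print(state())
for n in("scene","top"):
    p,d=optics.grab_frame(n); cv2.imwrite(f"pics/{n}0.png",p); np.save(f"pics/{n}0.npy",d)
    print(n,optics.camera_model(n))
E
```

```text
pics
{'time_s': 0.0, 'q': array([ 1.00790804e+00,  2.21248959e-01,  1.52764887e+00,  1.19084017e-05,
        1.39467905e+00, -1.26145669e-01]), 'joint_vel': array([ 1.33638431e-04,  2.82934053e-05,  1.00748730e-03, -4.95657090e-04,
        1.38138674e-03, -2.64893551e-04]), 'joint_efforts': array([-1.57973336e-03, -4.94622767e+01, -3.87367272e+01,  6.97407662e-02,
        5.74181986e-02, -1.33615790e-04]), 'ee_pos': array([0.26424805, 0.5660859 , 0.40360277]), 'orientation': array([-1.70284854,  1.56881207, -2.13959326]), 'contact_force': array([-0.40077262,  0.26882682,  0.34516927]), 'ft_torque': array([ 0.00283922,  0.0313728 , -0.01390596]), 'gripper_width': 0.998622359273816}
scene {'camera_matrix': array([[417.09103345,   0.        , 316.90397134],
       [  0.        , 417.09103345, 198.9923619 ],
       [  0.        ,   0.        ,   1.        ]]), 'world_to_cam': array([[ 0.83218847,  0.55421385, -0.01758859, -0.4845104 ],
       [-0.35851666,  0.56199257,  0.74540603,  0.11472161],
       [ 0.422999  , -0.6140125 ,  0.66637864, -1.28283635],
       [ 0.        ,  0.        ,  0.        ,  1.        ]])}
top {'camera_matrix': array([[401.01201233,   0.        , 323.07792156],
       [  0.        , 401.01201233, 196.39771369],
       [  0.        ,   0.        ,   1.        ]]), 'world_to_cam': array([[ 2.87868919e-03, -9.99641710e-01, -2.66113718e-02,
         1.82514233e-02],
       [ 9.97356415e-01,  9.37864877e-04,  7.26587977e-02,
        -5.90701271e-01],
       [-7.26078069e-02, -2.67501845e-02,  9.97001772e-01,
        -1.15114937e+00],
       [ 0.00000000e+00,  0.00000000e+00,  0.00000000e+00,
         1.00000000e+00]])}
```

View pics/scene0.png

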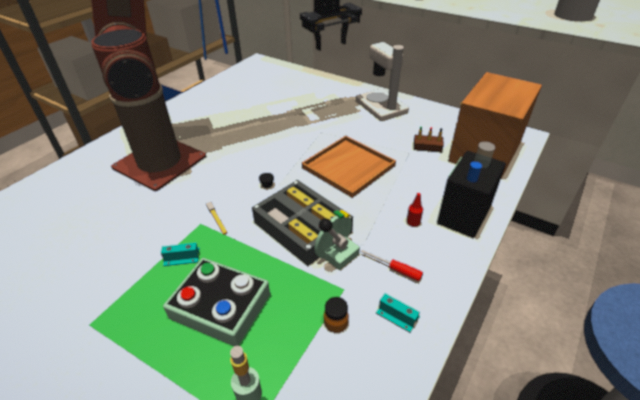

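View pics/top0.png

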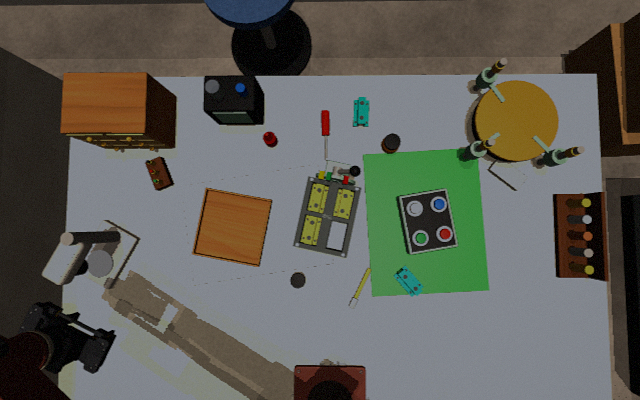

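Run:
```python
import cv2
p=cv2.imread("pics/top0.png")
a=p[150:270,285:385]; cv2.imwrite("pics/die0.png",cv2.resize(a,None,fx=5,fy=5,interpolation=cv2.INTER_CUBIC))
a=p[180:275,185:280]; cv2.imwrite("pics/tray0.png",cv2.resize(a,None,fx=6,fy=6,interpolation=cv2.INTER_CUBIC))
a=p[180:262,390:465]; cv2.imwrite("pics/con0.png",cv2.resize(a,None,fx=7,fy=7,interpolation=cv2.INTER_CUBIC))
```

```text
(no output)
```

View pics/die0.png

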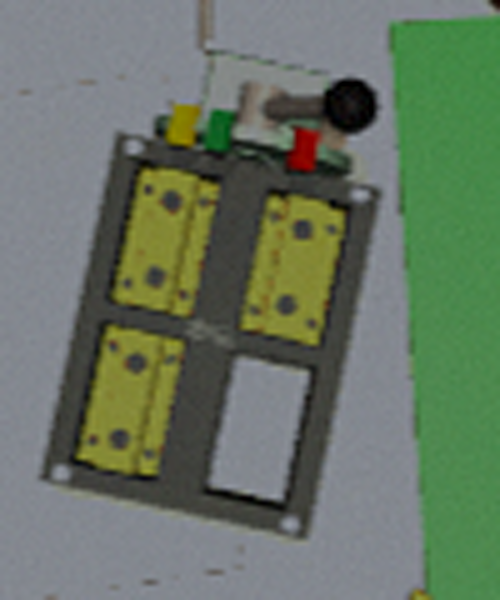

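View pics/tray0.png

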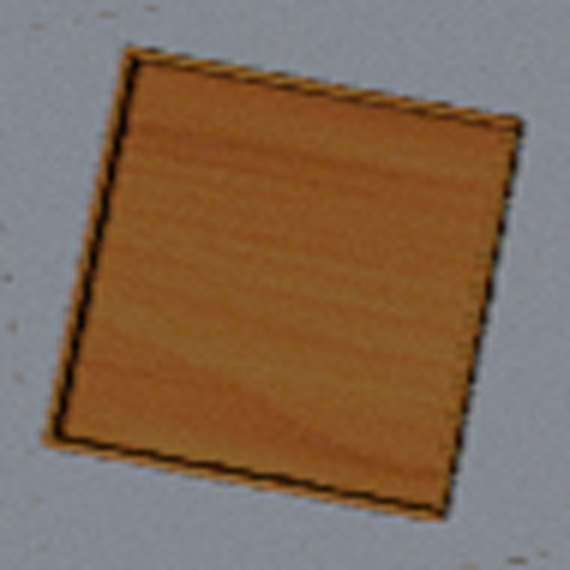

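View pics/con0.png

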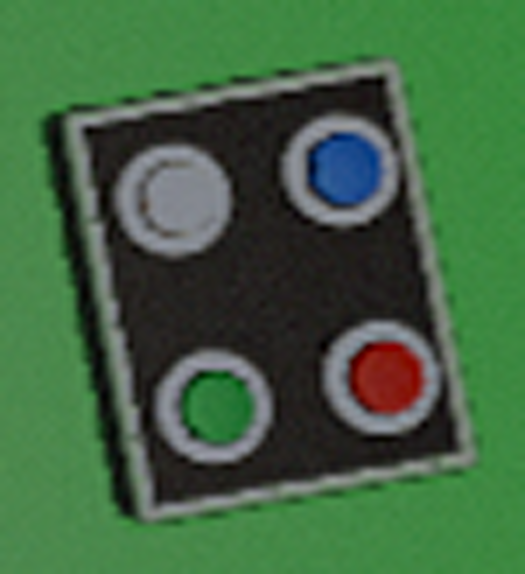

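```bash
cat > h.py <<'E'
import numpy as np, cv2
from bench import state, optics, job
from scipy.spatial.transform import Rotation as Rn
def ray(name,u,v,z):
    m=optics.camera_model(name);K=m["camera_matrix"];T=m["world_to_cam"];R=T[:3,:3];t=T[:3,3]
    c=-R.T@t
    d=np.array([(u-K[0,2])/K[0,0],-(v-K[1,2])/K[1,1],-1]);d=R.T@d
    return c+d*(z-c[2])/d[2]
def proj(name,P):
    m=optics.camera_model(name);K=m["camera_matrix"];T=m["world_to_cam"]
    p=np.atleast_2d(P)@T[:3,:3].T+T[:3,3]
    return np.c_[K[0,2]+K[0,0]*p[:,0]/-p[:,2],K[1,2]+K[1,1]*p[:,1]/p[:,2]]
def unc(X,s,o): return (np.array(X)+.5)/s-.5+np.array(o)
def fit2(L,W):  # rigid 2D local->world
    L=np.array(L,float);W=np.array(W)[:,:2];lc=L.mean(0);wc=W.mean(0)
    H=(L-lc).T@(W-wc);a=np.arctan2(H[0,1]-H[1,0],H[0,0]+H[1,1])
    R=np.array([[np.cos(a),-np.sin(a)],[np.sin(a),np.cos(a)]])
    t=wc-R@lc; res=np.linalg.norm((R@L.T).T+t-W,axis=1)
    return t,a,res
def depthpt(name,d,u,v):
    m=optics.camera_model(name);K=m["camera_matrix"];T=m["world_to_cam"]
    z=d[int(round(v)),int(round(u))]
    p=np.array([(u-K[0,2])/K[0,0]*z,-(v-K[1,2])/K[1,1]*z,-z])
    return T[:3,:3].T@(p-T[:3,3])
def tcp():
    s=state();return np.array(s["ee_pos"]),Rn.from_euler("xyz",s["orientation"])
E
python3 - <<'E'
from h import *
np.set_printoptions(precision=4,suppress=True)
D=[ray("top",*unc(x,5,(285,150)),.056) for x in [(120,133),(380,188),(303,540),(42,480)]]
print("die",fit2([(.1015,.0775),(.1015,-.0775),(-.1015,-.0775),(-.1015,.0775)],D))
T=[ray("top",*unc(x,6,(185,180)),.022) for x in [(128,46),(523,120),(445,520),(45,442)]]
print("tray",fit2([(.1,.1),(.1,-.1),(-.1,-.1),(-.1,.1)],T))
C=[ray("top",*unc(x,7,(390,180)),.05) for x in [(62,115),(395,62),(475,460),(140,520)]]
print("con",fit2([(.085,.07),(.085,-.07),(-.085,-.07),(-.085,.07)],C))
Kp=[ray("top",*unc(x,7,(390,180)),.068) for x in [(185,198),(345,168),(218,407),(387,377)]]
print("keys WBGR",np.array(Kp),fit2([(.042,.034),(.042,-.034),(-.042,.034),(-.042,-.034)],Kp))
print("knob",ray("top",*unc((350,105),5,(285,150)),.138))
d=np.load("pics/top0.npy")
for n,x in [("die",(225,250)),("knob",(350,105)),("br",(170,230))]: print(n,depthpt("top",d,*unc(x,5,(285,150))))
print(depthpt("top",d,*unc((185,198),7,(390,180))),depthpt("top",d,*unc((280,280),6,(185,180))), depthpt("top",d,300,340))
for u,v in ((298,280),(270,139),(391,143)): print(depthpt("top",d,u,v))
p,R=tcp();print(p,R.as_matrix())
E
```

```text
die (array([0.5314, 0.0077]), np.float64(-0.2156854362633371), array([0.0021, 0.0018, 0.0023, 0.0022]))
tray (array([0.5024, 0.2856]), np.float64(-0.18311295756796833), array([0.0016, 0.0017, 0.0015, 0.0017]))
con (array([ 0.52  , -0.2772]), np.float64(0.17490505097517894), array([0.0025, 0.0045, 0.0038, 0.0034]))
keys WBGR [[ 0.5555 -0.2409  0.068 ]
 [ 0.5676 -0.3044  0.068 ]
 [ 0.4728 -0.2528  0.068 ]
 [ 0.4848 -0.3194  0.068 ]] (array([ 0.5202, -0.2794]), np.float64(0.16953963557788107), array([0.0022, 0.0014, 0.0003, 0.0007]))
knob [ 0.6506 -0.0668  0.138 ]
die [ 0.5793 -0.      0.0525]
knob [ 0.6493 -0.0663  0.1473]
br [0.5905 0.0312 0.0556]
[ 0.5554 -0.2405  0.0704] [0.5028 0.293  0.0023] [ 0.1731  0.086  -0.0014]
[0.3496 0.0905 0.0288]
[0.7517 0.1703 0.0651]
[ 0.741  -0.1749  0.0567]
[0.2643 0.5661 0.4038] [[-0.001   0.423   0.9061]
 [-0.0015  0.9061 -0.423 ]
 [-1.     -0.0018 -0.0002]]
```

```bash
cat >> h.py <<'E'
DIE=(np.array([.5314,.0077]),-.2157)
def w(fr,x,y):
    t,a=fr;return t+np.array([np.cos(a)*x-np.sin(a)*y,np.sin(a)*x+np.cos(a)*y])
def go(x,y,z,yaw=None):
    """grasp point target (world), yaw of frame whose y = jaw axis; prints turn (units) then shift (mm, after turn)"""
    p,R=tcp();M=R.as_matrix()
    if yaw is None: Rt=M;turn=np.zeros(3)
    else:
        yv=np.array([-np.sin(yaw),np.cos(yaw),0])
        if yv@M[:,1]<0: yv=-yv
        xv=np.array([0,0,-1.]);Rt=np.c_[xv,yv,np.cross(xv,yv)]
        turn=Rn.from_matrix(M.T@Rt).as_rotvec()*180/np.pi/5
    tgt=np.array([x,y,z])-.164*Rt[:,0]
    sh=(Rt.T@(tgt-p))*1000
    print("turn",turn.round(2),"shift",sh.round(1))
    s=state();print("t",round(s["time_s"],2),"grasp",(p+.164*M[:,0]).round(4),"F",np.round(s["contact_force"],1),"w",round(float(s["gripper_width"]),3))
E
python3 - <<'E'
from h import *
k=w(DIE,.132,-.0479);print(k)
go(k[0],k[1],.22,DIE[1])
# overlay check in scene
p=cv2.imread("pics/scene0.png")
def P(fr,x,y,z): return proj("scene",np.r_[w(fr,x,y),z])[0]
TR=(np.array([.5024,.2856]),-.183);CO=(np.array([.5202,-.2794]),.172)
for fr,a,b,z in((DIE,.1015,.0775,.056),(TR,.1,.1,.022),(CO,.085,.07,.05)):
    q=np.array([P(fr,x,y,z) for x,y in((a,b),(a,-b),(-a,-b),(-a,b))])
    cv2.polylines(p,[np.round(q*8).astype(int)],True,(255,0,255),1,cv2.LINE_AA,3)
for x in(.042,-.042):
  for y in(.034,-.034):
    q=P(CO,x,y,.068);cv2.circle(p,tuple(np.round(q*8).astype(int)),8,(0,255,255),-1,cv2.LINE_AA,3)
cv2.imwrite("pics/ov.png",cv2.resize(p[120:350,150:430],None,fx=2.8,fy=2.6))
E
```

```text
[ 0.65008904 -0.06734213]
turn [-2.53 -0.    0.02] shift [  19.8 -536.2  512.5]
t 0.1 grasp [0.2641 0.5659 0.2398] F [ 0.8 -0.1  0. ] w 1.001
```

View pics/ov.png

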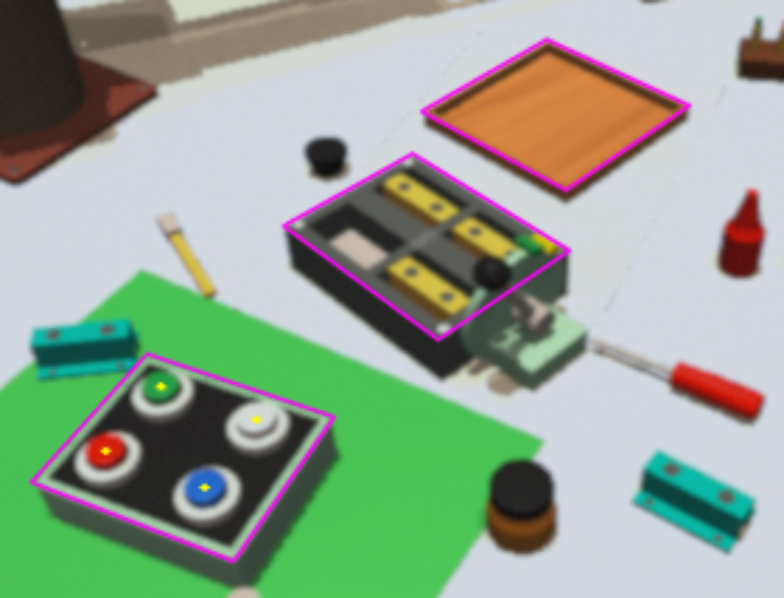

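Call:
{"name": "move_arm", "arguments": {
  "targets": [
    [[0, 0, 0], [-0.85, 0, 0], -1],
    [[0, 0, 0], [-0.84, 0, 0], -1],
    [[0, 0, 0], [-0.84, 0, 0], -1],
    [[0, -28, 27], [0, 0, 0], -1],
    [[0, -28, 27], [0, 0, 0], -1],
    [[0, -28, 27], [0, 0, 0], -1],
    [[0, -28, 27], [0, 0, 0], -1],
    [[0, -28, 27], [0, 0, 0], -1],
    [[0, -28, 27], [0, 0, 0], -1],
    [[0, -28, 27], [0, 0, 0], -1],
    [[0, -28, 27], [0, 0, 0], -1],
    [[0, -28, 27], [0, 0, 0], -1],
    [[0, -28, 27], [0, 0, 0], -1],
    [[0, -28, 27], [0, 0, 0], -1],
    [[0, -28, 27], [0, 0, 0], -1],
    [[0, -28, 27], [0, 0, 0], -1],
    [[0, -28, 27], [0, 0, 0], -1],
    [[0, -28, 27], [0, 0, 0], -1],
    [[0, -28, 27], [0, 0, 0], -1],
    [[0, -28, 27], [0, 0, 0], -1]
  ],
  "squeeze": 15
}}

```text
time_s: 1.77
ee_pos: [0.6113, 0.0011, 0.4042]
orientation: [3.134, 1.57, 2.918]
contact_force: [0.6, 0.3, -0.0]
gripper_width: 1.0
```

Run:
```python
from h import *
k=w(DIE,.132,-.0479)
go(k[0],k[1],.22,DIE[1])
```

```text
turn [-0.01 -0.01 -0.  ] shift [ 20.2 -58.6  52.6]
t 1.77 grasp [0.6111 0.0012 0.2402] F [ 0.6  0.3 -0. ] w 1.0
```

Call:
{"name": "move_arm", "arguments": {
  "targets": [
    [[0, -20, 18], [0, 0, 0], -1],
    [[0, -20, 18], [0, 0, 0], -1],
    [[0, -19, 17], [0, 0, 0], -1],
    [[20, 0, 0], [0, 0, 0], -1],
    [[20, 0, 0], [0, 0, 0], -1],
    [[20, 0, 0], [0, 0, 0], -1],
    [[15, 0, 0], [0, 0, 0], -1],
    [[0, 0, 0], [0, 0, 0], -1],
    [[0, 0, 0], [0, 0, 0], -1]
  ]
}}

```text
time_s: 2.52
ee_pos: [0.6493, -0.0659, 0.3283]
orientation: [3.136, 1.568, 2.919]
contact_force: [0.6, 0.7, 0.1]
gripper_width: 1.0
```

Run:
```python
from h import *
k=w(DIE,.132,-.0479)
go(k[0],k[1],.148,DIE[1])
for n in("scene","top"):
    p,d=optics.grab_frame(n)
    q=proj(n,np.r_[k,.138])[0].astype(int);print(q)
    cv2.imwrite(f"pics/{n}1.png",cv2.resize(p[q[1]-60:q[1]+60,q[0]-70:q[0]+70],None,fx=5,fy=5,interpolation=cv2.INTER_CUBIC))
```

```text
turn [-0.   -0.04 -0.  ] shift [16.3 -1.2  1. ]
t 2.52 grasp [ 0.6488 -0.0658  0.1643] F [0.6 0.7 0.1] w 1.0
[324 224]
[354 170]
```

View pics/scene1.png

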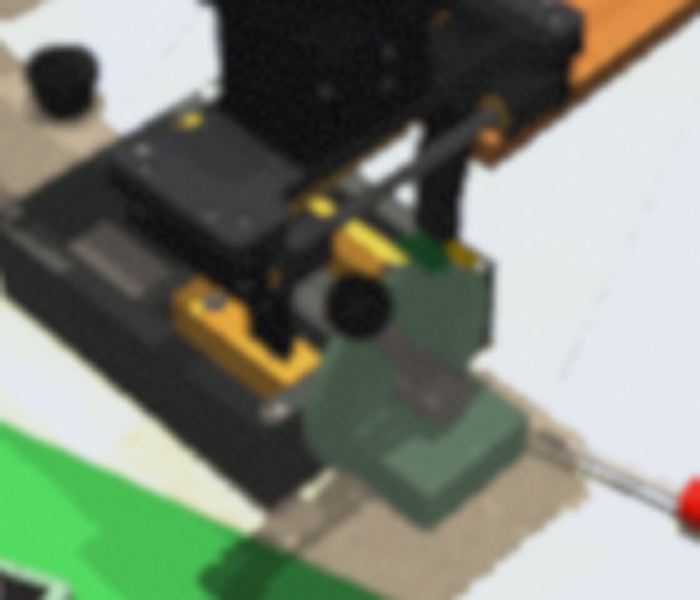

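Call:
{"name": "move_arm", "arguments": {
  "targets": [
    [[8, -1, 0.5], [0, 0, 0], -1],
    [[8, 0, 0.5], [0, 0, 0], -1],
    [[0, 0, 0], [0, 0, 0], 0.0],
    [[0, 0, 0], [0, 0, 0], 0.2],
    [[0, 0, 0], [0, 0, 0], 0.25],
    [[0, 0, 0], [0, 0, 0], 0.25],
    [[0, 0, 0], [0, 0, 0], 0.25],
    [[0, 0, 0], [0, 0, 0], 0.25]
  ]
}}

```text
time_s: 3.28
ee_pos: [0.6507, -0.0672, 0.3141]
orientation: [-0.03, 1.57, -0.246]
contact_force: [-0.2, 0.2, 0.7]
gripper_width: 0.632
```

Run:
```python
from h import *
k=w(DIE,.132,-.0479)
go(k[0],k[1],.148,DIE[1])
```

```text
turn [-0.    0.01  0.  ] shift [ 2.1 -0.3 -0.6]
t 3.28 grasp [ 0.6508 -0.0672  0.1501] F [-0.2  0.2  0.7] w 0.632
```

Call:
{"name": "move_arm", "arguments": {
  "targets": [
    [[0, 0, 0], [0, 0, 0], 0.25],
    [[0, 0, 0], [0, 0, 0], 0.25],
    [[0, 0, 0], [0, 0, 0], 0.25],
    [[0, 0, 0], [0, 0, 0], 0.25],
    [[-3, 5, 0], [0, 0, 0], 0.25],
    [[-2, 5, 0], [0, 0, 0], 0.25],
    [[-2, 5, 0], [0, 0, 0], 0.25],
    [[-1.5, 5, 0], [0, 0, 0], 0.25],
    [[-1, 5, 0], [0, 0, 0], 0.25],
    [[-1, 5, 0], [0, 0, 0], 0.25],
    [[-1, 5, 0], [0, 0, 0], 0.25],
    [[-0.5, 5, 0], [0, 0, 0], 0.25],
    [[0, 5, 0], [0, 0, 0], 0.25],
    [[0, 5, 0], [0, 0, 0], 0.25],
    [[0, 5, 0], [0, 0, 0], 0.25],
    [[0.5, 5, 0], [0, 0, 0], 0.25],
    [[1, 5, 0], [0, 0, 0], 0.25],
    [[1, 5, 0], [0, 0, 0], 0.25],
    [[1, 5, 0], [0, 0, 0], 0.25],
    [[0, 0, 0], [0, 0, 0], 0.25]
  ]
}}

```text
time_s: 4.95
ee_pos: [0.6673, 0.0061, 0.3236]
orientation: [-0.455, 1.568, -0.671]
contact_force: [0.0, -3.0, 1.4]
gripper_width: 0.375
```

Run:
```python
from h import *
k=w(DIE,.132,.0296)
go(k[0],k[1],.1555,DIE[1])
```

```text
turn [0.   0.03 0.01] shift [ 4.1  2.1 -1. ]
t 4.95 grasp [0.6676 0.0058 0.1596] F [ 0.  -3.   1.4] w 0.375
```

Call:
{"name": "move_arm", "arguments": {
  "targets": [
    [[3, 2, -0.5], [0, 0, 0], 0.25],
    [[0, 0, 0], [0, 0, 0], 0.4],
    [[0, 0, 0], [0, 0, 0], 0.5],
    [[0, 0, 0], [0, 0, 0], 0.6],
    [[0, 0, 0], [0, 0, 0], 0.6],
    [[0, 0, 0], [0, 0, 0], 0.6]
  ]
}}

```text
time_s: 5.45
ee_pos: [0.6668, 0.0076, 0.3196]
orientation: [-0.589, 1.57, -0.805]
contact_force: [1.2, -4.6, 2.4]
gripper_width: 0.332
```

Run:
```python
from h import *
k=w(DIE,.132,.0296)
go(k[0],k[1],.1555,DIE[1])
```

```text
turn [-0.01  0.01  0.01] shift [ 0.1  0.7 -0.3]
t 5.45 grasp [0.6669 0.0075 0.1556] F [ 1.2 -4.6  2.4] w 0.332
```

Call:
{"name": "move_arm", "arguments": {
  "targets": [
    [[0, 1, 0], [0, 0, 0], 0.6],
    [[0, 0, 0], [0, 0, 0], 0.6],
    [[0, 0, 0], [0, 0, 0], 0.2],
    [[0, 0, 0], [0, 0, 0], -0.4],
    [[0, 0, 0], [0, 0, 0], -0.4],
    [[0, 0, 0], [0, 0, 0], -0.4],
    [[-20, 0, 0], [0, 0, 0], -0.4],
    [[-20, 0, 0], [0, 0, 0], -0.4],
    [[-20, 0, 0], [0, 0, 0], -0.4],
    [[0, 0, -30], [0, 0, 0], -0.4],
    [[0, 0, -30], [0, 0, 0], -0.4],
    [[0, 20, -30], [0, 0, 0], -0.4],
    [[0, 30, -20], [0, 0, 0], -0.4],
    [[0, 30, 0], [0, 0, 0], -0.4],
    [[0, 30, 0], [0, 0, 0], -0.4],
    [[0, 30, 0], [0, 0, 0], -0.4]
  ]
}}

```text
time_s: 6.78
ee_pos: [0.5888, 0.1712, 0.3794]
orientation: [1.764, 1.57, 1.548]
contact_force: [0.5, -1.1, 0.9]
gripper_width: 0.698
```

Run:
```python
from h import *
for n in("scene","top"):
    p,d=optics.grab_frame(n);np.save(f"pics/{n}2.npy",d);cv2.imwrite(f"pics/{n}2f.png",p)
    cv2.imwrite(f"pics/{n}2.png",cv2.resize(p[150:270,250:390],None,fx=5,fy=5,interpolation=cv2.INTER_CUBIC))
go(*w(DIE,.047,.038),.12,DIE[1])
```

```text
turn [ 0.05 -0.01 -0.03] shift [  95.1 -136.3   26.1]
t 6.88 grasp [0.5891 0.1739 0.2151] F [ 0.2 -0.6 -0.2] w 0.7
```

View pics/top2.png

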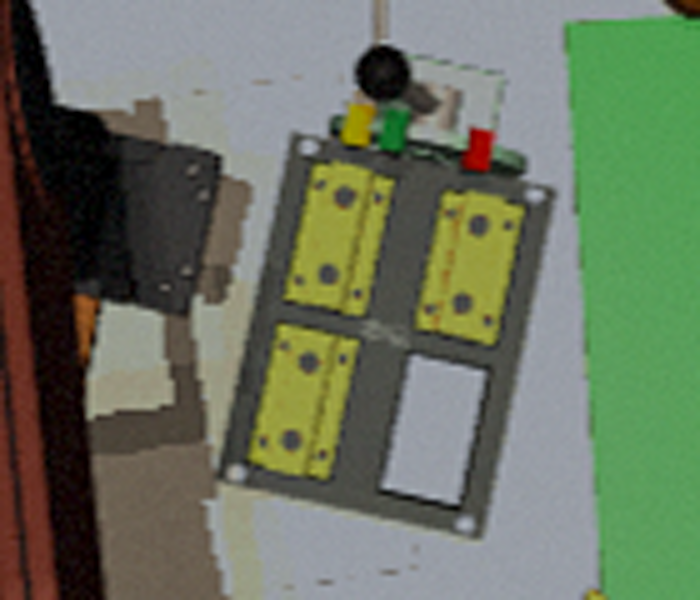

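View pics/scene2.png

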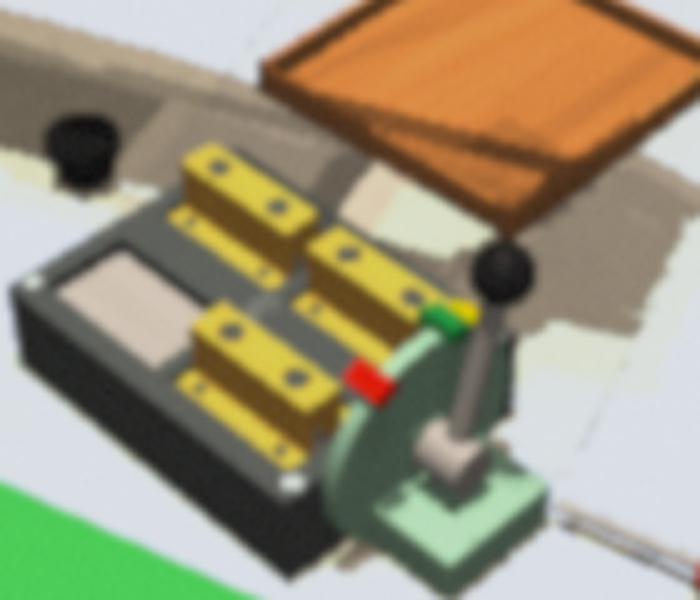

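Run:
```python
from h import *
for n,x in(("top",(383,72)),("scene",(502,272))):
    u=unc(x,5,(250,150));print(n,u)
    for a in(.7,.75,.8,.85,.9):
        k=w(DIE,.132,.1*np.sin(a-.5));print(a,proj(n,np.r_[k,.05+.1*np.cos(a-.5)]).round(2))
d=np.load("pics/top2.npy")
for x in((345,230),(480,260),(310,400)): print(depthpt("top",d,*unc(x,5,(250,150))))
```

```text
top [326.2 164. ]
0.7 [[329.7 164.8]]
0.75 [[327.89 164.47]]
0.8 [[326.11 164.16]]
0.85 [[324.37 163.87]]
0.9 [[322.67 163.61]]
scene [350. 204.]
0.7 [[347.09 205.4 ]]
0.75 [[348.61 204.7 ]]
0.8 [[350.09 204.1 ]]
0.85 [[351.54 203.6 ]]
0.9 [[352.94 203.21]]
[0.58836959 0.03014334 0.08353628]
[ 0.57188485 -0.04461828  0.08226327]
[0.49436273 0.04928525 0.0801611 ]
```

Call:
{"name": "move_arm", "arguments": {
  "targets": [
    [[0, -27, 5], [0, 0, 0], -0.4],
    [[0, -27, 5], [0, 0, 0], -0.4],
    [[5, -27, 5], [0, 0, 0], -0.4],
    [[20, -27, 5], [0, 0, 0], -0.4],
    [[20, -28, 6], [0, 0, 0], -0.4],
    [[20, 0, 0], [0, 0, 0], -0.4],
    [[20, 0, 0], [0, 0, 0], -0.4],
    [[10, 0, 0], [0, 0, 0], -0.4],
    [[0, 0, 0], [0, 0, 0], -0.4],
    [[0, 0, 0], [0, 0, 0], -0.4]
  ],
  "squeeze": 35
}}

```text
time_s: 7.72
ee_pos: [0.5854, 0.0311, 0.284]
orientation: [-3.057, 1.569, 3.01]
contact_force: [0.2, 0.1, 0.2]
gripper_width: 0.699
```

Run:
```python
from h import *
go(*w(DIE,.047,.038),.0785,DIE[1])
```

```text
turn [-0.   -0.02  0.  ] shift [41.5  3.6 -0.8]
t 7.72 grasp [0.5852 0.0311 0.12  ] F [0.2 0.1 0.2] w 0.699
```

Call:
{"name": "move_arm", "arguments": {
  "targets": [
    [[12, 3.6, -0.8], [0, 0, 0], -0.4],
    [[15, 0, 0], [0, 0, 0], -0.4],
    [[10, 0, 0], [0, 0, 0], -0.4],
    [[4, 0, 0], [0, 0, 0], -0.4],
    [[0, 0, 0], [0, 0, 0], -0.4],
    [[0, 0, 0], [0, 0, 0], -0.4]
  ]
}}

```text
time_s: 8.22
ee_pos: [0.5858, 0.0349, 0.2435]
orientation: [0.138, 1.571, -0.078]
contact_force: [-0.3, 0.2, 0.6]
gripper_width: 0.703
```

Run:
```python
from h import *
go(*w(DIE,.047,.038),.0785,DIE[1])
```

```text
turn [ 0.  0. -0.] shift [ 1.  -0.2 -0.3]
t 8.22 grasp [0.5858 0.0349 0.0795] F [-0.3  0.2  0.6] w 0.703
```

Close, check width, lift.

Call:
{"name": "move_arm", "arguments": {
  "targets": [
    [[0, 0, 0], [0, 0, 0], 0.3],
    [[0, 0, 0], [0, 0, 0], 0.8],
    [[0, 0, 0], [0, 0, 0], 1],
    [[0, 0, 0], [0, 0, 0], 1],
    [[0, 0, 0], [0, 0, 0], 1],
    [[0, 0, 0], [0, 0, 0], 1],
    [[0, 0, 0], [0, 0, 0], 1],
    [[0, 0, 0], [0, 0, 0], 1]
  ]
}}

```text
time_s: 8.88
ee_pos: [0.5856, 0.0347, 0.2433]
orientation: [0.915, 1.571, 0.699]
contact_force: [0.0, -0.1, 0.3]
gripper_width: 0.25
```

Call:
{"name": "move_arm", "arguments": {
  "targets": [
    [[-8, 0, 0], [0, 0, 0], 1],
    [[-14, 0, 0], [0, 0, 0], 1],
    [[-14, 0, 0], [0, 0, 0], 1],
    [[-14, 0, 0], [0, 0, 0], 1],
    [[0, 0, 0], [0, 0, 0], 1]
  ]
}}

```text
time_s: 9.3
ee_pos: [0.5869, 0.0347, 0.297]
orientation: [0.137, 1.565, -0.079]
contact_force: [0.9, -0.2, -0.5]
gripper_width: 0.25
```

```bash
cat >> h.py <<'E'
def look(tag,box=None,s=5,names=("top","scene")):
    for n in names:
        p,d=optics.grab_frame(n);np.save(f"pics/{n}{tag}.npy",d)
        b=box or (0,0,640,400)
        p=p[b[1]:b[3],b[0]:b[2]]
        cv2.imwrite(f"pics/{n}{tag}.png",cv2.resize(p,None,fx=s,fy=s,interpolation=cv2.INTER_CUBIC) if s!=1 else p)
E
python3 - <<'E'
from h import *
look("3",(180,130,380,290),4)
TR=(np.array([.5024,.2856]),-.183)
go(*w(TR,.047,.045),.12,TR[1])
E
```

```text
turn [-0.38  0.02 -0.  ] shift [  9.9 276.5 -80.7]
t 9.4 grasp [0.5861 0.0347 0.1299] F [ 0.3 -0.2 -1. ] w 0.248
```

View pics/top3.png

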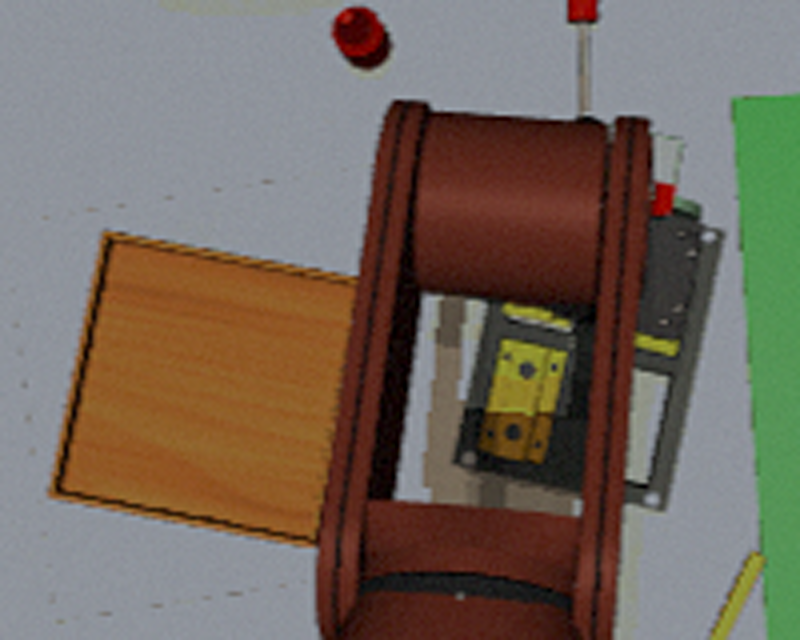

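View pics/scene3.png

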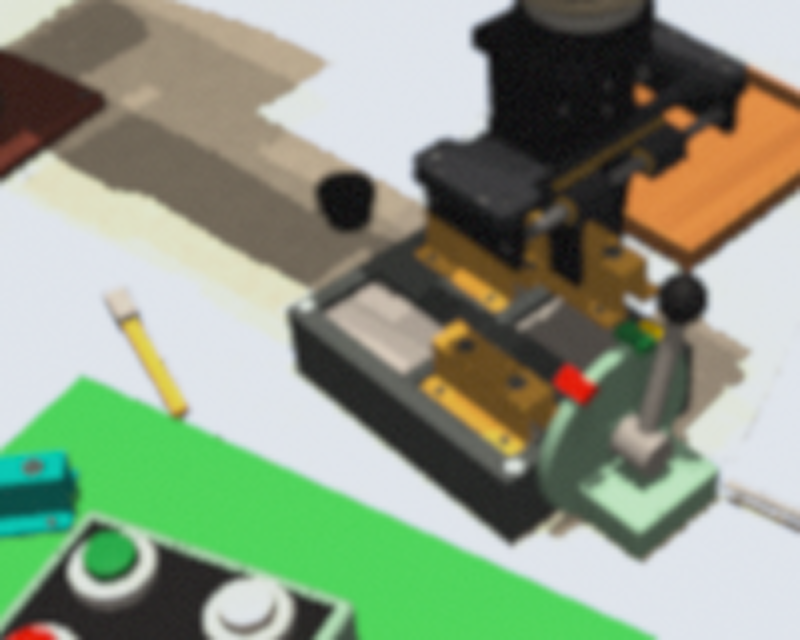

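Call:
{"name": "move_arm", "arguments": {
  "targets": [
    [[0, 10, -2], [-0.2, 0, 0], 1],
    [[0, 20, -6], [-0.2, 0, 0], 1],
    [[0, 27, -8], [0, 0, 0], 1],
    [[0, 27, -8], [0, 0, 0], 1],
    [[0, 27, -8], [0, 0, 0], 1],
    [[0, 27, -8], [0, 0, 0], 1],
    [[0, 27, -8], [0, 0, 0], 1],
    [[0, 27, -8], [0, 0, 0], 1],
    [[0, 27, -8], [0, 0, 0], 1],
    [[0, 27, -8], [0, 0, 0], 1],
    [[0, 20, -6], [0, 0, 0], 1],
    [[0, 10, -3], [0, 0, 0], 1],
    [[0, 0, 0], [0, 0, 0], 1],
    [[0, 0, 0], [0, 0, 0], 1]
  ]
}}

```text
time_s: 10.57
ee_pos: [0.5559, 0.3209, 0.2922]
orientation: [-2.267, 1.569, -2.447]
contact_force: [0.0, -0.7, -0.4]
gripper_width: 0.25
```

Run:
```python
from h import *
look("4",None,1)
TR=(np.array([.5024,.2856]),-.183)
go(*w(TR,.047,.045),.0345,TR[1])
```

```text
turn [ 0.01 -0.01  0.01] shift [94.1  1.6  0.1]
t 10.67 grasp [0.5563 0.3196 0.1286] F [ 0.4  0.2 -1.2] w 0.25
```

View pics/scene4.png

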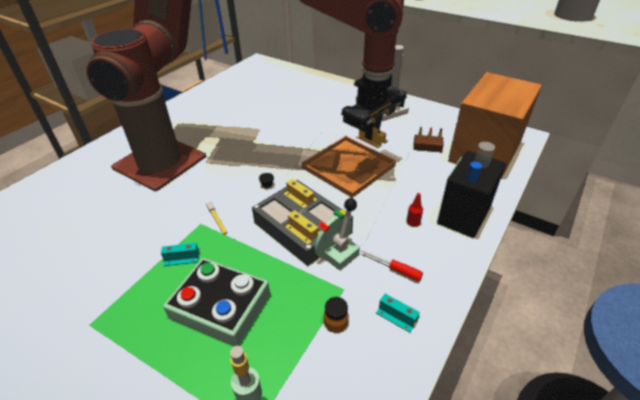

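View pics/top4.png

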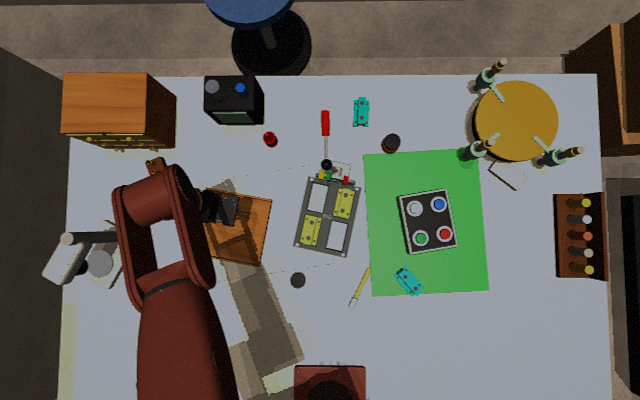

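Call:
{"name": "move_arm", "arguments": {
  "targets": [
    [[15, 1.6, 0], [0, 0, 0], 1],
    [[20, 0, 0], [0, 0, 0], 1],
    [[20, 0, 0], [0, 0, 0], 1],
    [[18, 0, 0], [0, 0, 0], 1],
    [[12, 0, 0], [0, 0, 0], 1],
    [[4, 0, 0], [0, 0, 0], 1],
    [[2, 0, 0], [0, 0, 0], 1],
    [[0, 0, 0], [0, 0, 0], 1],
    [[0, 0, 0], [0, 0, 0], 1]
  ]
}}

```text
time_s: 11.42
ee_pos: [0.5573, 0.3225, 0.2034]
orientation: [0.576, 1.569, 0.395]
contact_force: [0.1, -0.5, -0.3]
gripper_width: 0.248
```

Run:
```python
from h import *
TR=(np.array([.5024,.2856]),-.183)
go(*w(TR,.047,.045),.0345,TR[1])
```

```text
turn [ 0.02  0.02 -0.01] shift [ 4.9 -1.3 -0.3]
t 11.42 grasp [0.5576 0.3226 0.0394] F [ 0.1 -0.5 -0.3] w 0.248
```

Call:
{"name": "move_arm", "arguments": {
  "targets": [
    [[2, -1, 0], [0, 0, 0], 1],
    [[2, 0, 0], [0, 0, 0], 1],
    [[1, 0, 0], [0, 0, 0], 1],
    [[0, 0, 0], [0, 0, 0], 1],
    [[0, 0, 0], [0, 0, 0], 1]
  ]
}}

```text
time_s: 11.83
ee_pos: [0.5569, 0.3216, 0.1985]
orientation: [0.475, 1.569, 0.294]
contact_force: [-1.0, -1.0, 5.4]
gripper_width: 0.252
```

Run:
```python
from h import *
TR=(np.array([.5024,.2856]),-.183)
go(*w(TR,.047,.045),.0345,TR[1])
```

```text
turn [ 0.02  0.02 -0.01] shift [ 0.  -0.3 -0.1]
t 11.83 grasp [0.5572 0.3217 0.0345] F [-1.  -1.   5.4] w 0.252
```

Call:
{"name": "move_arm", "arguments": {
  "targets": [
    [[0, 0, 0], [0, 0, 0], 0.2],
    [[0, 0, 0], [0, 0, 0], 0],
    [[0, 0, 0], [0, 0, 0], 0],
    [[0, 0, 0], [0, 0, 0], 0],
    [[-10, 0, 0], [0, 0, 0], 0],
    [[-25, 0, 0], [0, 0, 0], -0.2],
    [[-30, 0, 0], [0, 0, 0], -0.4],
    [[-20, 0, 0], [0, 0, 0], -0.4],
    [[0, 0, 0], [0, 0, 0], -0.4]
  ]
}}

```text
time_s: 12.58
ee_pos: [0.5584, 0.3223, 0.2891]
orientation: [0.584, 1.561, 0.403]
contact_force: [1.3, 0.4, 1.1]
gripper_width: 0.674
```

Run:
```python
from h import *
go(*w(DIE,-.047,.038),.12,DIE[1])
```

```text
turn [ 0.4   0.09 -0.06] shift [   5.1 -275.1   -6.1]
t 12.58 grasp [0.5599 0.323  0.1251] F [1.3 0.4 1.1] w 0.674
```

Call:
{"name": "move_arm", "arguments": {
  "targets": [
    [[0, -15, 0], [0.2, 0, 0], -0.4],
    [[0, -25, -1], [0.2, 0, 0], -0.4],
    [[0, -30, -1], [0, 0, 0], -0.4],
    [[0, -30, -1], [0, 0, 0], -0.4],
    [[0, -30, -1], [0, 0, 0], -0.4],
    [[0, -30, -1], [0, 0, 0], -0.4],
    [[0, -30, -1], [0, 0, 0], -0.4],
    [[0, -30, 0], [0, 0, 0], -0.4],
    [[0, -25, 0], [0, 0, 0], -0.4],
    [[0, -20, 0], [0, 0, 0], -0.4],
    [[0, -10, 0], [0, 0, 0], -0.4],
    [[0, 0, 0], [0, 0, 0], -0.4],
    [[0, 0, 0], [0, 0, 0], -0.4]
  ]
}}

```text
time_s: 13.67
ee_pos: [0.4927, 0.0539, 0.2823]
orientation: [1.331, 1.57, 1.114]
contact_force: [0.3, 0.4, 0.1]
gripper_width: 0.699
```

Run:
```python
from h import *
go(*w(DIE,-.047,.038),.0785,DIE[1])
```

```text
turn [-0.02  0.   -0.01] shift [39.8  1.1  0.7]
t 13.67 grasp [0.4928 0.054  0.1183] F [0.3 0.4 0.1] w 0.699
```

Call:
{"name": "move_arm", "arguments": {
  "targets": [
    [[12, 1, 0.7], [0, 0, 0], -0.4],
    [[14, 0, 0], [0, 0, 0], -0.4],
    [[10, 0, 0], [0, 0, 0], -0.4],
    [[3.5, 0, 0], [0, 0, 0], -0.4],
    [[0, 0, 0], [0, 0, 0], -0.4],
    [[0, 0, 0], [0, 0, 0], 0.3],
    [[0, 0, 0], [0, 0, 0], 0.8],
    [[0, 0, 0], [0, 0, 0], 1],
    [[0, 0, 0], [0, 0, 0], 1],
    [[0, 0, 0], [0, 0, 0], 1],
    [[0, 0, 0], [0, 0, 0], 1],
    [[0, 0, 0], [0, 0, 0], 1],
    [[0, 0, 0], [0, 0, 0], 1]
  ]
}}

```text
time_s: 14.75
ee_pos: [0.4936, 0.0546, 0.2429]
orientation: [0.214, 1.57, -0.003]
contact_force: [-0.8, 0.6, 1.2]
gripper_width: 0.253
```

Run:
```python
from h import *
go(*w(DIE,-.047,.038),.0785,DIE[1])
```

```text
turn [-0.01  0.   -0.  ] shift [ 0.4  0.2 -0. ]
t 14.75 grasp [0.4936 0.0546 0.0789] F [-0.8  0.6  1.2] w 0.253
```

Call:
{"name": "move_arm", "arguments": {
  "targets": [
    [[-8, 0, 0], [0, 0, 0], 1],
    [[-14, 0, 0], [0, 0, 0], 1],
    [[-14, 0, 0], [0, 0, 0], 1],
    [[-14, 0, 0], [0, 0, 0], 1],
    [[0, 10, 0], [0, 0, 0], 1],
    [[0, 20, 0], [0, 0, 0], 1],
    [[0, 25, 0], [0, 0, 0], 1]
  ]
}}

```text
time_s: 15.33
ee_pos: [0.5054, 0.1087, 0.2928]
orientation: [0.062, 1.57, -0.156]
contact_force: [0.1, 0.6, -0.2]
gripper_width: 0.25
```

Run:
```python
from h import *
look("5",(180,170,300,280),6,("top",))
look("5",(290,120,410,210),6,("scene",))
TR=(np.array([.5024,.2856]),-.183)
go(*w(TR,-.047,.045),.13,TR[1])
```

```text
turn [-0.36  0.   -0.02] shift [ -1.4 216.  -81.8]
t 15.43 grasp [0.5056 0.1113 0.1286] F [ 0.6 -0.6 -0.9] w 0.25
```

View pics/top5.png

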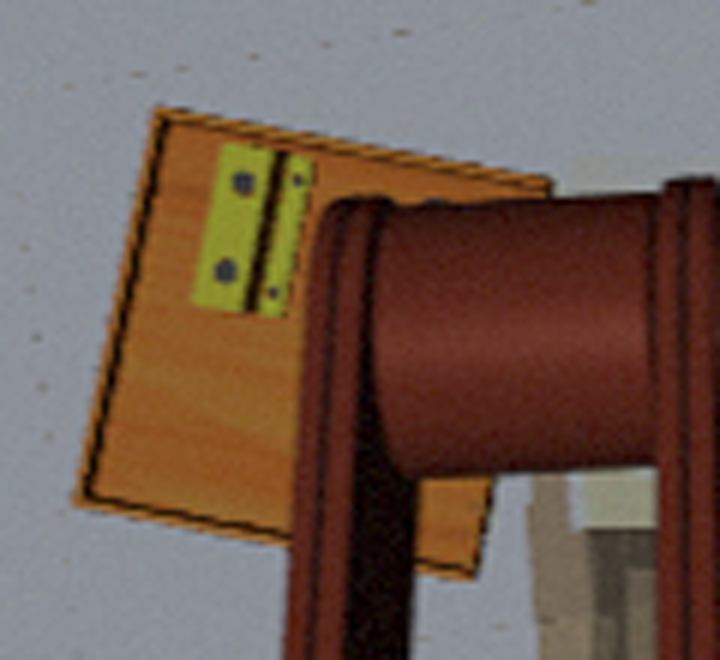

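View pics/scene5.png

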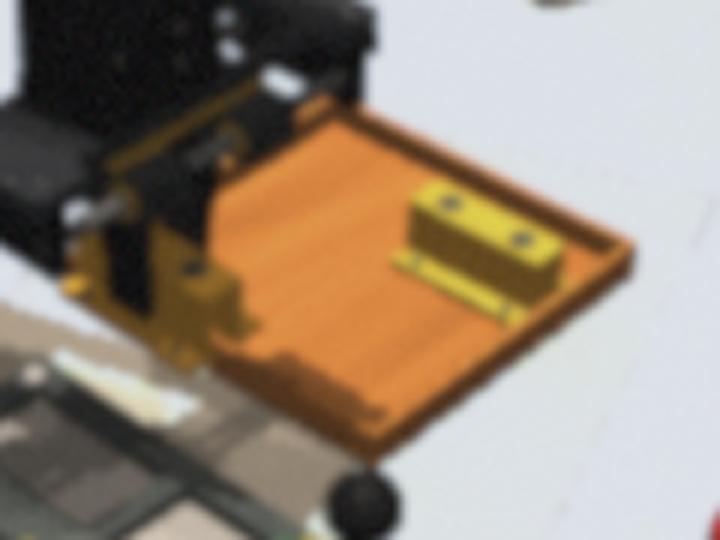

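Call:
{"name": "move_arm", "arguments": {
  "targets": [
    [[0, 20, -8], [-0.18, 0, 0], 1],
    [[0, 25, -9], [-0.18, 0, 0], 1],
    [[0, 26, -10], [0, 0, 0], 1],
    [[0, 26, -10], [0, 0, 0], 1],
    [[0, 26, -10], [0, 0, 0], 1],
    [[0, 26, -10], [0, 0, 0], 1],
    [[0, 25, -10], [0, 0, 0], 1],
    [[0, 20, -8], [0, 0, 0], 1],
    [[0, 15, -5], [0, 0, 0], 1],
    [[0, 7, -2], [0, 0, 0], 1],
    [[0, 0, 0], [0, 0, 0], 1],
    [[0, 0, 0], [0, 0, 0], 1]
  ]
}}

```text
time_s: 16.43
ee_pos: [0.4653, 0.3357, 0.2922]
orientation: [-1.998, 1.57, -2.182]
contact_force: [0.2, 0.3, -0.3]
gripper_width: 0.25
```

Run:
```python
from h import *
look("6",None,1,("scene",))
TR=(np.array([.5024,.2856]),-.183)
go(*w(TR,-.047,.045),.0342,TR[1])
```

```text
turn [-0.02 -0.01  0.01] shift [94.1  2.9 -1.6]
t 16.48 grasp [0.4654 0.3351 0.1283] F [-0.2  0.  -1.8] w 0.247
```

View pics/scene6.png

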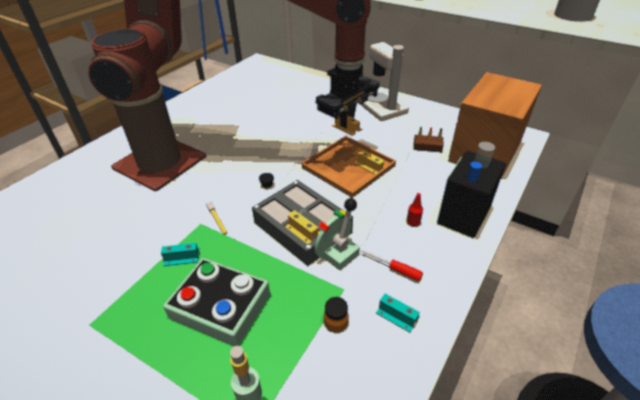

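Call:
{"name": "move_arm", "arguments": {
  "targets": [
    [[15, 2.5, -1.5], [0, 0, 0], 1],
    [[20, 0, 0], [0, 0, 0], 1],
    [[20, 0, 0], [0, 0, 0], 1],
    [[18, 0, 0], [0, 0, 0], 1],
    [[12, 0, 0], [0, 0, 0], 1],
    [[4, 0, 0], [0, 0, 0], 1],
    [[1, 0, 0], [0, 0, 0], 1],
    [[0, 0, 0], [0, 0, 0], 1],
    [[0, 0, 0], [0, 0, 0], 1],
    [[0, 0, 0], [0, 0, 0], 1]
  ]
}}

```text
time_s: 17.32
ee_pos: [0.4651, 0.339, 0.2041]
orientation: [0.677, 1.568, 0.492]
contact_force: [-0.2, 0.8, -0.1]
gripper_width: 0.251
```

Run:
```python
from h import *
TR=(np.array([.5024,.2856]),-.183)
go(*w(TR,-.047,.045),.0342,TR[1])
```

```text
turn [-0.02  0.02 -0.02] shift [ 5.9 -0.7 -0.6]
t 17.32 grasp [0.4654 0.3392 0.0401] F [-0.2  0.8 -0.1] w 0.251
```

Call:
{"name": "move_arm", "arguments": {
  "targets": [
    [[3, -0.7, -0.5], [0, 0, 0], 1],
    [[2, 0, 0], [0, 0, 0], 1],
    [[1, 0, 0], [0, 0, 0], 1],
    [[0, 0, 0], [0, 0, 0], 1],
    [[0, 0, 0], [0, 0, 0], 1],
    [[0, 0, 0], [0, 0, 0], 1]
  ]
}}

```text
time_s: 17.82
ee_pos: [0.4641, 0.3384, 0.1982]
orientation: [0.519, 1.57, 0.334]
contact_force: [-2.4, -1.2, 8.9]
gripper_width: 0.251
```

Run:
```python
from h import *
TR=(np.array([.5024,.2856]),-.183)
go(*w(TR,-.047,.045),.0342,TR[1])
```

```text
turn [-0.02  0.01 -0.01] shift [-0.   0.1  0.2]
t 17.82 grasp [0.4643 0.3384 0.0342] F [-2.4 -1.2  8.9] w 0.251
```

Seated. Release and go to the third bridge, at die (+47, −38).

Call:
{"name": "move_arm", "arguments": {
  "targets": [
    [[-0.5, 0, 0], [0, 0, 0], 1],
    [[0, 0, 0], [0, 0, 0], 0.2],
    [[0, 0, 0], [0, 0, 0], 0],
    [[0, 0, 0], [0, 0, 0], 0],
    [[0, 0, 0], [0, 0, 0], 0],
    [[-10, 0, 0], [0, 0, 0], 0],
    [[-25, 0, 0], [0, 0, 0], -0.2],
    [[-30, 0, 0], [0, 0, 0], -0.4],
    [[-30, 0, 0], [0, 0, 0], -0.4],
    [[0, 0, 0], [0, 0, 0], -0.4]
  ]
}}

```text
time_s: 18.65
ee_pos: [0.466, 0.3394, 0.3]
orientation: [0.683, 1.559, 0.498]
contact_force: [1.8, -0.4, 0.9]
gripper_width: 0.674
```

Run:
```python
from h import *
go(*w(DIE,.047,-.038),.13,DIE[1])
```

```text
turn [ 0.36  0.1  -0.08] shift [   6.  -348.   181.9]
t 18.65 grasp [0.4676 0.3403 0.136 ] F [ 1.8 -0.4  0.9] w 0.674
```

Call:
{"name": "move_arm", "arguments": {
  "targets": [
    [[0, -15, 7], [0.18, 0, 0], -0.4],
    [[0, -25, 13], [0.18, 0, 0], -0.4],
    [[0, -29, 15], [0, 0, 0], -0.4],
    [[0, -29, 15], [0, 0, 0], -0.4],
    [[0, -29, 15], [0, 0, 0], -0.4],
    [[0, -29, 15], [0, 0, 0], -0.4],
    [[0, -29, 15], [0, 0, 0], -0.4],
    [[0, -29, 15], [0, 0, 0], -0.4],
    [[0, -29, 15], [0, 0, 0], -0.4],
    [[0, -29, 15], [0, 0, 0], -0.4],
    [[0, -29, 15], [0, 0, 0], -0.4],
    [[0, -25, 14], [0, 0, 0], -0.4],
    [[0, -15, 9], [0, 0, 0], -0.4],
    [[0, -7, 4], [0, 0, 0], -0.4],
    [[0, 0, 0], [0, 0, 0], -0.4],
    [[0, 0, 0], [0, 0, 0], -0.4]
  ]
}}

```text
time_s: 19.98
ee_pos: [0.5677, -0.0402, 0.2922]
orientation: [2.489, 1.57, 2.273]
contact_force: [0.1, 0.2, 0.5]
gripper_width: 0.703
```

Run:
```python
from h import *
go(*w(DIE,.047,-.038),.0785,DIE[1])
```

```text
turn [-0.01 -0.01 -0.01] shift [49.7  1.   1.3]
t 19.98 grasp [ 0.5676 -0.0401  0.1282] F [0.1 0.2 0.5] w 0.703
```

Call:
{"name": "move_arm", "arguments": {
  "targets": [
    [[15, 1, 1.3], [0, 0, 0], -0.4],
    [[18, 0, 0], [0, 0, 0], -0.4],
    [[12, 0, 0], [0, 0, 0], -0.4],
    [[4.5, 0, 0], [0, 0, 0], -0.4],
    [[0, 0, 0], [0, 0, 0], -0.4],
    [[0, 0, 0], [0, 0, 0], -0.4],
    [[0, 0, 0], [0, 0, 0], 0.3],
    [[0, 0, 0], [0, 0, 0], 0.8],
    [[0, 0, 0], [0, 0, 0], 1],
    [[0, 0, 0], [0, 0, 0], 1],
    [[0, 0, 0], [0, 0, 0], 1],
    [[0, 0, 0], [0, 0, 0], 1],
    [[0, 0, 0], [0, 0, 0], 1],
    [[0, 0, 0], [0, 0, 0], 1]
  ]
}}

```text
time_s: 21.15
ee_pos: [0.5694, -0.0399, 0.2428]
orientation: [0.195, 1.571, -0.021]
contact_force: [-0.9, -0.2, 1.2]
gripper_width: 0.247
```

Run:
```python
from h import *
go(*w(DIE,.047,-.038),.0785,DIE[1])
```

```text
turn [-0.  0. -0.] shift [ 0.3  0.4 -0.3]
t 21.15 grasp [ 0.5694 -0.0399  0.0788] F [-0.9 -0.2  1.2] w 0.247
```

Call:
{"name": "move_arm", "arguments": {
  "targets": [
    [[-8, 0, 0], [0, 0, 0], 1],
    [[-14, 0, 0], [0, 0, 0], 1],
    [[-14, 0, 0], [0, 0, 0], 1],
    [[-14, 0, 0], [0, 0, 0], 1],
    [[-5, 10, -5], [0, 0, 0], 1],
    [[0, 20, -5], [0, 0, 0], 1],
    [[0, 25, -5], [0, 0, 0], 1]
  ]
}}

```text
time_s: 21.73
ee_pos: [0.5663, 0.0172, 0.2984]
orientation: [-0.03, 1.57, -0.249]
contact_force: [-0.5, 1.0, -1.4]
gripper_width: 0.251
```

Run:
```python
from h import *
look("7",(180,170,300,280),6,("top",))
look("7",(290,120,410,210),6,("scene",))
TR=(np.array([.5024,.2856]),-.183)
go(*w(TR,.047,-.045),.13,TR[1])
```

```text
turn [-0.35 -0.01 -0.02] shift [  3.6 204.3 -63.7]
t 21.83 grasp [0.5658 0.0206 0.1336] F [-1.3  0.4 -0.8] w 0.249
```

View pics/top7.png

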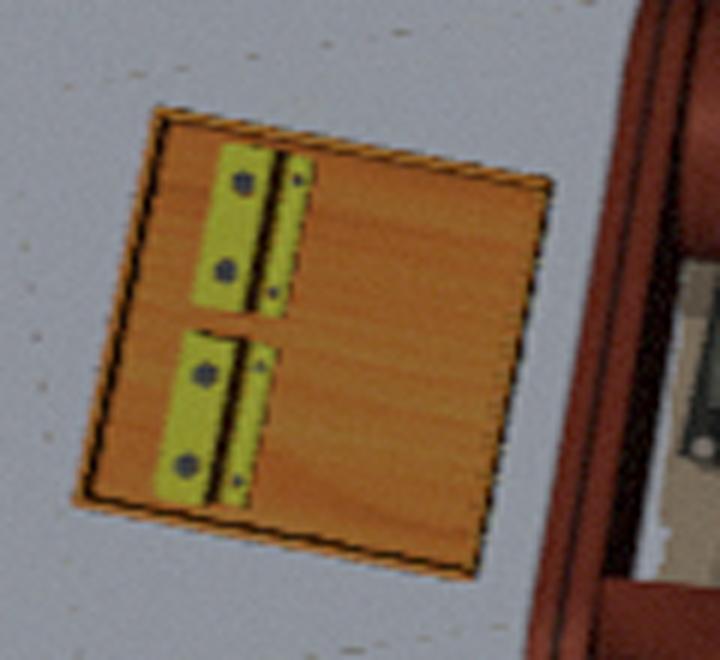

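View pics/scene7.png

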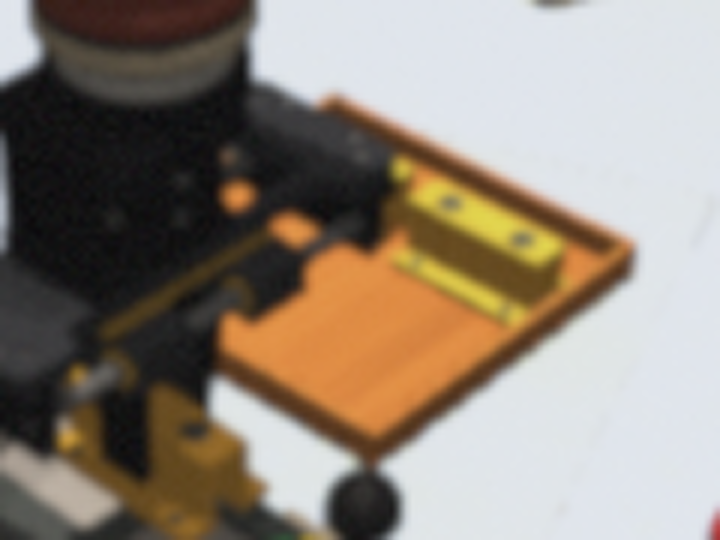

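Call:
{"name": "move_arm", "arguments": {
  "targets": [
    [[0, 20, -6], [-0.17, 0, 0], 1],
    [[0, 25, -8], [-0.18, 0, 0], 1],
    [[0, 28, -9], [0, 0, 0], 1],
    [[0, 28, -9], [0, 0, 0], 1],
    [[0, 28, -9], [0, 0, 0], 1],
    [[0, 28, -9], [0, 0, 0], 1],
    [[0, 22, -7], [0, 0, 0], 1],
    [[0, 14, -5], [0, 0, 0], 1],
    [[0, 8, -2], [0, 0, 0], 1],
    [[0, 0, 0], [0, 0, 0], 1],
    [[0, 0, 0], [0, 0, 0], 1],
    [[0, 0, 0], [0, 0, 0], 1]
  ]
}}

```text
time_s: 22.83
ee_pos: [0.5418, 0.2257, 0.2976]
orientation: [-1.8, 1.57, -1.986]
contact_force: [-0.6, 0.8, -1.6]
gripper_width: 0.245
```

Run:
```python
from h import *
look("8",(290,100,410,210),5,("scene",))
TR=(np.array([.5024,.2856]),-.183)
go(*w(TR,.047,-.045),.0340,TR[1])
```

```text
turn [-0.04 -0.    0.01] shift [99.6  6.9 -2.8]
t 22.88 grasp [0.5419 0.2255 0.1336] F [-0.5 -0.3  0.5] w 0.251
```

View pics/scene8.png

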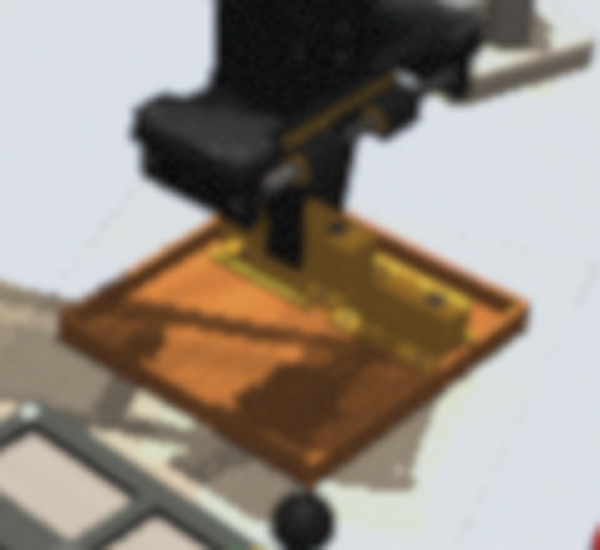

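Call:
{"name": "move_arm", "arguments": {
  "targets": [
    [[15, 5, -2], [0, 0, 0], 1],
    [[20, 2, -0.8], [0, 0, 0], 1],
    [[20, 0, 0], [0, 0, 0], 1],
    [[18, 0, 0], [0, 0, 0], 1],
    [[14, 0, 0], [0, 0, 0], 1],
    [[7, 0, 0], [0, 0, 0], 1],
    [[1, 0, 0], [0, 0, 0], 1],
    [[0, 0, 0], [0, 0, 0], 1],
    [[0, 0, 0], [0, 0, 0], 1],
    [[0, 0, 0], [0, 0, 0], 1]
  ]
}}

```text
time_s: 23.72
ee_pos: [0.541, 0.234, 0.2041]
orientation: [0.45, 1.568, 0.264]
contact_force: [0.1, 0.2, -0.6]
gripper_width: 0.244
```

Run:
```python
from h import *
TR=(np.array([.5024,.2856]),-.183)
go(*w(TR,.047,-.045),.0340,TR[1])
```

```text
turn [-0.03  0.02 -0.01] shift [ 6.1 -1.2 -0.4]
t 23.72 grasp [0.5414 0.2341 0.0401] F [ 0.1  0.2 -0.6] w 0.244
```

Call:
{"name": "move_arm", "arguments": {
  "targets": [
    [[3, -1, -0.4], [0, 0, 0], 1],
    [[2, 0, 0], [0, 0, 0], 1],
    [[1, 0, 0], [0, 0, 0], 1],
    [[0, 0, 0], [0, 0, 0], 1],
    [[0, 0, 0], [0, 0, 0], 1],
    [[0, 0, 0], [0, 0, 0], 1]
  ]
}}

```text
time_s: 24.22
ee_pos: [0.5401, 0.2331, 0.198]
orientation: [0.246, 1.57, 0.061]
contact_force: [-2.2, -0.3, 6.4]
gripper_width: 0.252
```

Run:
```python
from h import *
TR=(np.array([.5024,.2856]),-.183)
go(*w(TR,.047,-.045),.0340,TR[1])
```

```text
turn [-0.03  0.01 -0.  ] shift [ 0.  -0.3  0.4]
t 24.22 grasp [0.5403 0.2331 0.034 ] F [-2.2 -0.3  6.4] w 0.252
```

Call:
{"name": "move_arm", "arguments": {
  "targets": [
    [[-0.3, 0, 0], [0, 0, 0], 1],
    [[0, 0, 0], [0, 0, 0], 0.2],
    [[0, 0, 0], [0, 0, 0], 0],
    [[0, 0, 0], [0, 0, 0], 0],
    [[0, 0, 0], [0, 0, 0], 0],
    [[-10, 0, 0], [0, 0, 0], 0],
    [[-25, 0, 0], [0, 0, 0], -0.4],
    [[-35, 0, 0], [0, 0, 0], -1],
    [[-35, 0, 0], [0, 0, 0], -1],
    [[-35, 0, 0], [0, 0, 0], -1],
    [[-30, 0, 0], [0, 0, 0], -1],
    [[-10, 0, 0], [0, 0, 0], -1],
    [[0, 0, 0], [0, 0, 0], -1]
  ],
  "squeeze": 15
}}

```text
time_s: 25.3
ee_pos: [0.5406, 0.2334, 0.3817]
orientation: [0.461, 1.563, 0.275]
contact_force: [0.7, 0.8, 0.0]
gripper_width: 0.941
```

Run:
```python
from h import *
go(*w(DIE,.132,.0296),.215,DIE[1])
```

```text
turn [ 0.35  0.08 -0.04] shift [   2.7 -192.8  171.3]
t 25.3 grasp [0.5418 0.2337 0.2177] F [0.7 0.8 0. ] w 0.941
```

Call:
{"name": "move_arm", "arguments": {
  "targets": [
    [[0, -15, 14], [0.18, 0, 0], -1],
    [[0, -25, 22], [0.17, 0, 0], -1],
    [[0, -28, 25], [0, 0, 0], -1],
    [[0, -28, 25], [0, 0, 0], -1],
    [[0, -28, 25], [0, 0, 0], -1],
    [[0, -28, 25], [0, 0, 0], -1],
    [[0, -22, 20], [0, 0, 0], -1],
    [[0, -14, 12], [0, 0, 0], -1],
    [[0, -4, 3], [0, 0, 0], -1],
    [[0, 0, 0], [0, 0, 0], -1],
    [[0, 0, 0], [0, 0, 0], -1]
  ]
}}

```text
time_s: 26.22
ee_pos: [0.666, 0.0104, 0.3758]
orientation: [2.942, 1.568, 2.726]
contact_force: [-0.2, -0.0, 0.2]
gripper_width: 1.002
```

Run:
```python
from h import *
look("9",None,1)
go(*w(DIE,.132,.0296),.1555,DIE[1])
```

```text
turn [ 0.02 -0.01 -0.  ] shift [57.2 -2.6  1.3]
t 26.32 grasp [0.6658 0.0113 0.2127] F [-0.9  0.4 -0.9] w 1.002
```

View pics/scene9.png

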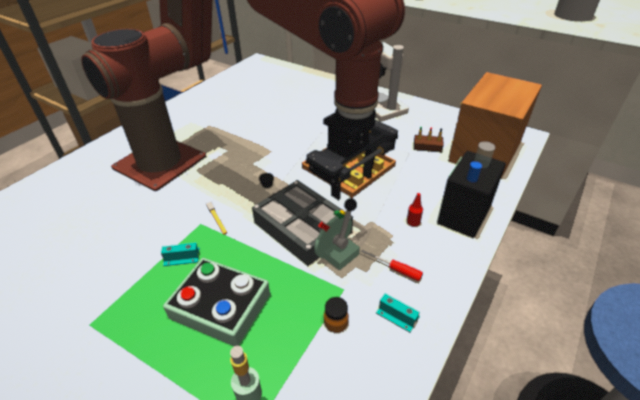

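View pics/top9.png

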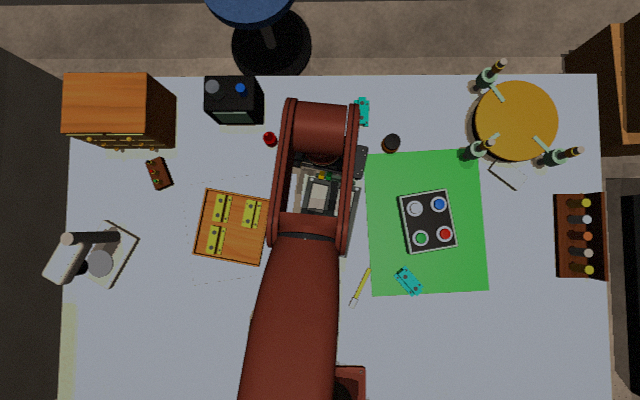

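Call:
{"name": "move_arm", "arguments": {
  "targets": [
    [[15, -2.6, 1.3], [0, 0, 0], -1],
    [[20, 0, 0], [0, 0, 0], -1],
    [[15, 0, 0], [0, 0, 0], -1],
    [[7, 0, 0], [0, 0, 0], -1],
    [[0, 0, 0], [0, 0, 0], 0.25],
    [[0, 0, 0], [0, 0, 0], 0.25],
    [[0, 0, 0], [0, 0, 0], 0.25],
    [[0, 0, 0], [0, 0, 0], 0.25],
    [[0, 0, 0], [0, 0, 0], 0.25],
    [[0, 0, 0], [0, 0, 0], 0.25],
    [[0, 0, 0], [0, 0, 0], 0.25],
    [[0, 0, 0], [0, 0, 0], 0.25]
  ]
}}

```text
time_s: 27.32
ee_pos: [0.6673, 0.0065, 0.3203]
orientation: [0.215, 1.57, -0.001]
contact_force: [-0.3, 0.1, 0.4]
gripper_width: 0.484
```

Run:
```python
from h import *
go(*w(DIE,.132,.0296),.1555,DIE[1])
```

```text
turn [-0.01  0.   -0.  ] shift [ 0.8  1.7 -1. ]
t 27.32 grasp [0.6673 0.0065 0.1563] F [-0.3  0.1  0.4] w 0.484
```

Call:
{"name": "move_arm", "arguments": {
  "targets": [
    [[0, 0, 0], [0, 0, 0], 0.25],
    [[0, 0, 0], [0, 0, 0], 0.25],
    [[-1, -5, 0], [0, 0, 0], 0.25],
    [[-1, -5, 0], [0, 0, 0], 0.25],
    [[-1, -5, 0], [0, 0, 0], 0.25],
    [[-0.5, -5, 0], [0, 0, 0], 0.25],
    [[-0.5, -5, 0], [0, 0, 0], 0.25],
    [[0, -5, 0], [0, 0, 0], 0.25],
    [[0, -5, 0], [0, 0, 0], 0.25],
    [[0, -5, 0], [0, 0, 0], 0.25],
    [[0.5, -5, 0], [0, 0, 0], 0.25],
    [[1, -5, 0], [0, 0, 0], 0.25],
    [[1, -5, 0], [0, 0, 0], 0.25],
    [[1.5, -5, 0], [0, 0, 0], 0.25],
    [[2, -5, 0], [0, 0, 0], 0.25],
    [[2, -5, 0], [0, 0, 0], 0.25],
    [[2.5, -4, 0], [0, 0, 0], 0.25],
    [[0, 0, 0], [0, 0, 0], 0.25],
    [[0, 0, 0], [0, 0, 0], 0.25]
  ]
}}

```text
time_s: 28.9
ee_pos: [0.6509, -0.0665, 0.3126]
orientation: [-2.426, 1.569, -2.642]
contact_force: [-1.1, 0.6, 1.0]
gripper_width: 0.375
```

Run:
```python
from h import *
go(*w(DIE,.132,-.0479),.148,DIE[1])
```

```text
turn [-0.01 -0.02  0.02] shift [ 0.6 -1.  -0.7]
t 28.9 grasp [ 0.6506 -0.0667  0.1486] F [-1.1  0.6  1. ] w 0.375
```

Call:
{"name": "move_arm", "arguments": {
  "targets": [
    [[0, -1.2, -0.5], [0, 0, 0], 0.25],
    [[0, 0, 0], [0, 0, 0], 0.5],
    [[0, 0, 0], [0, 0, 0], 0.6],
    [[0, 0, 0], [0, 0, 0], 0.6],
    [[0, 0, 0], [0, 0, 0], 0.6],
    [[0, 0, 0], [0, 0, 0], 0.6]
  ]
}}

```text
time_s: 29.4
ee_pos: [0.6505, -0.0662, 0.3128]
orientation: [2.522, 1.57, 2.306]
contact_force: [2.8, 4.8, -5.5]
gripper_width: 0.33
```

Run:
```python
from h import *
go(*w(DIE,.132,-.0479),.148,DIE[1])
```

```text
turn [ 0.   -0.01 -0.01] shift [ 0.8 -1.2 -0.2]
t 29.4 grasp [ 0.6504 -0.0661  0.1488] F [ 2.8  4.8 -5.5] w 0.33
```

Call:
{"name": "move_arm", "arguments": {
  "targets": [
    [[0, -1.5, 0], [0, 0, 0], 0.6],
    [[0.5, 0, 0], [0, 0, 0], 0.6],
    [[0, 0, 0], [0, 0, 0], 0.6],
    [[0, 0, 0], [0, 0, 0], 0.6]
  ]
}}

```text
time_s: 29.73
ee_pos: [0.6503, -0.0672, 0.3123]
orientation: [2.034, 1.569, 1.819]
contact_force: [3.2, 6.1, -5.3]
gripper_width: 0.328
```

Run:
```python
from h import *
go(*w(DIE,.132,-.0479),.148,DIE[1])
```

```text
turn [ 0.   -0.01 -0.02] shift [ 0.3 -0.2 -0.2]
t 29.73 grasp [ 0.6502 -0.0669  0.1483] F [ 3.2  6.1 -5.3] w 0.328
```

Within 0.2 mm. Release, rise, and move toward the white key.

Call:
{"name": "move_arm", "arguments": {
  "targets": [
    [[0, 0, 0], [0, 0, 0], 0.2],
    [[0, 0, 0], [0, 0, 0], -0.4],
    [[0, 0, 0], [0, 0, 0], -0.4],
    [[0, 0, 0], [0, 0, 0], -0.4],
    [[-20, 0, 0], [0, 0, 0], -0.4],
    [[-30, 0, 0], [0, 0, 0], -0.4],
    [[-20, 0, 0], [0, 0, 0], 1],
    [[0, -20, -10], [0, 0, 0], 1],
    [[0, -30, -10], [0, 0, 0], 1],
    [[0, -35, -10], [0, 0, 0], 1],
    [[0, -35, -10], [0, 0, 0], 1],
    [[0, -30, -10], [0, 0, 0], 1],
    [[0, -10, 0], [0, 0, 0], 1],
    [[0, 0, 0], [0, 0, 0], 1],
    [[0, 0, 0], [0, 0, 0], 1]
  ]
}}

```text
time_s: 30.98
ee_pos: [0.5672, -0.2142, 0.3834]
orientation: [0.362, 1.57, 0.144]
contact_force: [-0.0, 0.7, -0.2]
gripper_width: 0.103
```

Run:
```python
from h import *
look("10",None,1)
for n in("top","scene"):
    p=cv2.imread(f"pics/{n}10.png")[150:270,250:390]; cv2.imwrite(f"pics/{n}10c.png",cv2.resize(p,None,fx=5,fy=5,interpolation=cv2.INTER_CUBIC))
    for a in(-.05,0,.05):
        print(n,a,(proj(n,np.r_[w(DIE,.132,.1*np.sin(a-.5)),.05+.1*np.cos(a-.5)])-[250,150]+.5)*5-.5)
CO=(np.array([.5202,-.2794]),.1695)
go(*w(CO,.042,.034),.13,CO[1])
```

```text
top -0.05 [[533.8070232 108.3857317]]
top 0 [[526.05328039 106.01054559]]
top 0.05 [[518.02286927 103.63402894]]
scene -0.05 [[369.06594727 383.98951953]]
scene 0 [[376.36227546 374.5816187 ]]
scene 0.05 [[383.85313711 365.41190073]]
turn [-4.41  0.   -0.  ] shift [ 89.2 -23.6 -16.1]
t 31.08 grasp [ 0.5678 -0.2128  0.2192] F [ 0.1  0.5 -0.1] w 0.037
```

View pics/scene10c.png

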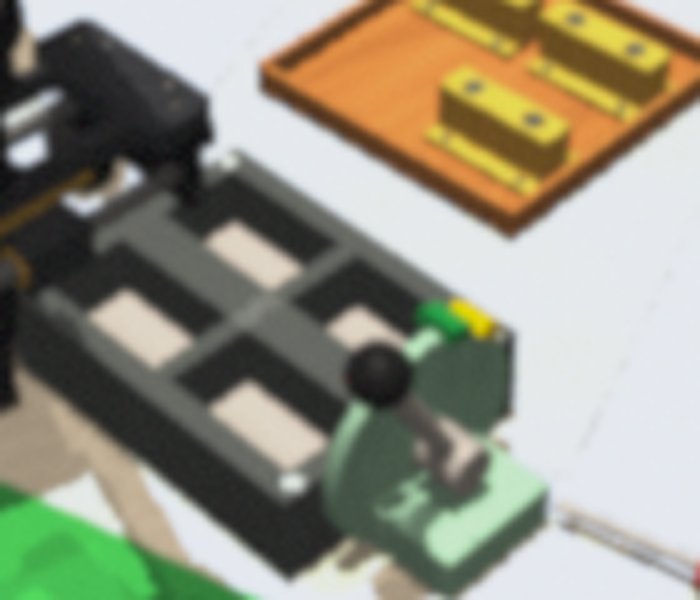

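View pics/top10.png

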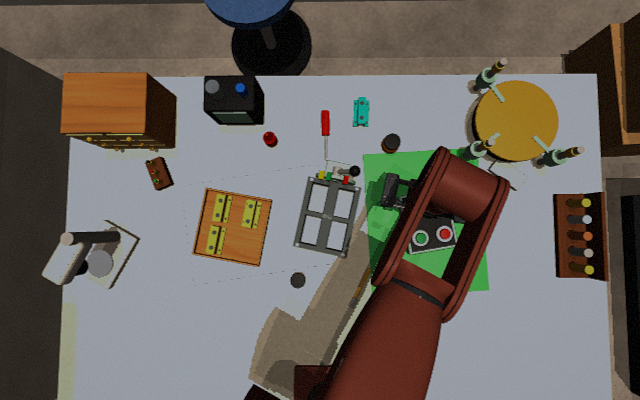

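View pics/top10c.png

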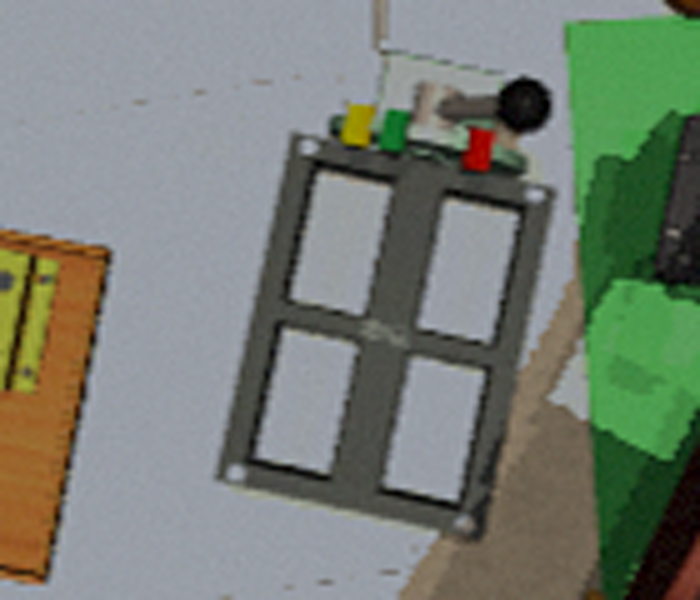

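Run:
```python
from h import *
for n,c in(("top",(354,171)),("scene",(325,225))):
    A=[cv2.imread(f"pics/{n}{i}.png") for i in("0","10")]
    T=[cv2.resize(a[c[1]-8:c[1]+9,c[0]-8:c[0]+9],None,fx=8,fy=8,interpolation=cv2.INTER_CUBIC) for a in A]
    for a in A:
        g=cv2.cvtColor(a,cv2.COLOR_BGR2GRAY)[c[1]-8:c[1]+9,c[0]-8:c[0]+9].astype(float)
        m=np.clip(60-g,0,None); l=cv2.connectedComponents((m>0).astype(np.uint8))[1];k=np.argmax(np.bincount(l.ravel())[1:])+1;m=m*(l==k)
        y,x=np.mgrid[:17,:17];print(n,(m*x).sum()/m.sum()-8+c[0],(m*y).sum()/m.sum()-8+c[1],(m>0).sum())
    cv2.imwrite(f"pics/cmp{n}.png",np.hstack(T))
```

```text
top 354.1866307761328 170.69448183041723 106
top 354.03612681248467 170.67215532071762 101
scene 325.38312925170067 225.58965986394557 149
scene 325.6174902239602 225.81621045147529 130
```

View pics/cmpscene.png

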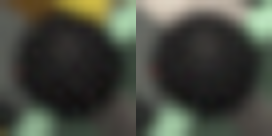

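Run:
```python
from h import *
CO=(np.array([.5202,-.2792]),.1695)
for n,x,y in(("W",.042,.034),("B",.042,-.034),("G",-.042,.034)):print(n,w(CO,x,y))
go(*w(CO,.042,.034),.095)
```

```text
W [ 0.55586266 -0.23860229]
B [ 0.56733355 -0.30562779]
G [ 0.47306645 -0.25277221]
turn [0. 0. 0.] shift [124.1 -27.8  -6.1]
t 31.08 grasp [ 0.5678 -0.2128  0.2192] F [ 0.1  0.5 -0.1] w 0.037
```

Call:
{"name": "move_arm", "arguments": {
  "targets": [
    [[5, -14, -3], [0, 0, 0], 1],
    [[15, -14, -3], [0, 0, 0], 1],
    [[25, 0, 0], [0, 0, 0], 1],
    [[25, 0, 0], [0, 0, 0], 1],
    [[25, 0, 0], [0, 0, 0], 1],
    [[18, 0, 0], [0, 0, 0], 1],
    [[8, 0, 0], [0, 0, 0], 1],
    [[0, 0, 0], [0, 0, 0], 1],
    [[0, 0, 0], [0, 0, 0], 1]
  ]
}}

```text
time_s: 31.83
ee_pos: [0.5556, -0.2397, 0.2622]
orientation: [-3.083, 1.57, 2.985]
contact_force: [0.9, -0.7, 0.2]
gripper_width: 0.005
```

Run:
```python
from h import *
look("11",(150,220,300,340),5,("scene",))
CO=(np.array([.5202,-.2792]),.1695)
go(*w(CO,.042,.034),.080)
```

```text
turn [0. 0. 0.] shift [19.2  1.4 -0.7]
t 31.88 grasp [ 0.5562 -0.2401  0.0992] F [ 0.1 -0.1 -0.1] w 0.002
```

View pics/scene11.png

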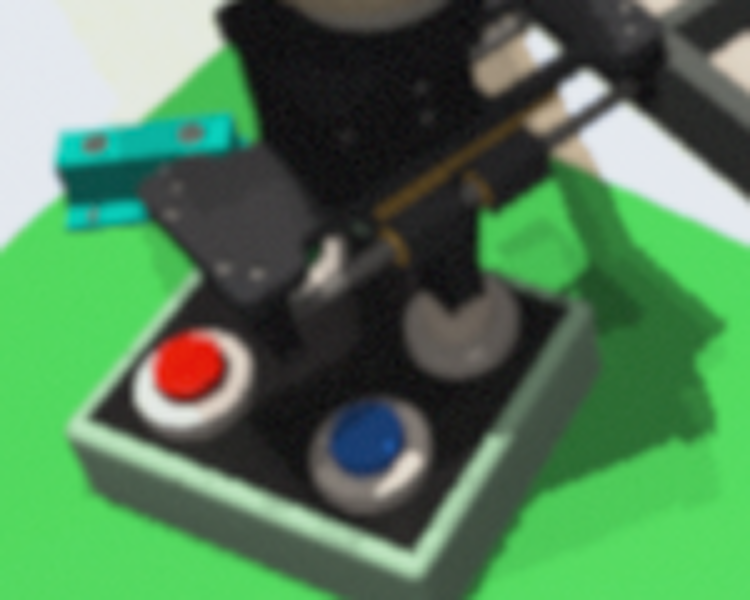

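Call:
{"name": "move_arm", "arguments": {
  "targets": [
    [[8, 1, 0], [0, 0, 0], 1],
    [[4, 0, 0], [0, 0, 0], 1],
    [[3, 0, 0], [0, 0, 0], 1],
    [[3, 0, 0], [0, 0, 0], 1],
    [[0, 0, 0], [0, 0, 0], 1],
    [[0, 0, 0], [0, 0, 0], 1]
  ]
}}

```text
time_s: 32.38
ee_pos: [0.5566, -0.2393, 0.2482]
orientation: [-0.294, 1.568, -0.51]
contact_force: [-6.5, 4.0, 20.9]
gripper_width: 0.008
```

Run:
```python
from h import *
CO=(np.array([.5202,-.2792]),.1695)
go(*w(CO,.042,.034),.080)
```

```text
turn [0. 0. 0.] shift [ 4.2  0.6 -1.3]
t 32.38 grasp [ 0.557  -0.2395  0.0842] F [-6.5  4.  20.9] w 0.008
```

Run:
```python
from h import *
look("12",(190,240,270,320),8,("scene",))
d=np.load("pics/top0.npy")
for x in((185,198),(345,168),(218,407),(387,377),(130,200),(290,200),(270,280)): print(depthpt("top",d,*unc(x,7,(390,180))).round(4))
d=np.load("pics/scene0.npy")
CO=(np.array([.5202,-.2792]),.1695)
for x,y in((.042,.034),(.042,-.034),(-.042,.034),(-.042,-.034),(.042,.053),(0.0,0)):
    u=proj("scene",np.r_[w(CO,x,y),.068])[0];print(depthpt("scene",d,*u).round(4))
```

```text
[ 0.5554 -0.2405  0.0704]
[ 0.5678 -0.3054  0.064 ]
[ 0.4729 -0.2521  0.0712]
[ 0.4849 -0.3181  0.0725]
[ 0.5552 -0.2211  0.0576]
[ 0.5556 -0.2867  0.0504]
[ 0.5234 -0.279   0.0467]
[ 0.5581 -0.2404  0.0715]
[ 0.5703 -0.3076  0.0729]
[ 0.4757 -0.2545  0.0715]
[ 0.4865 -0.3208  0.0707]
[ 0.5405 -0.2097  0.0486]
[ 0.5088 -0.2718  0.0511]
```

View pics/scene12.png

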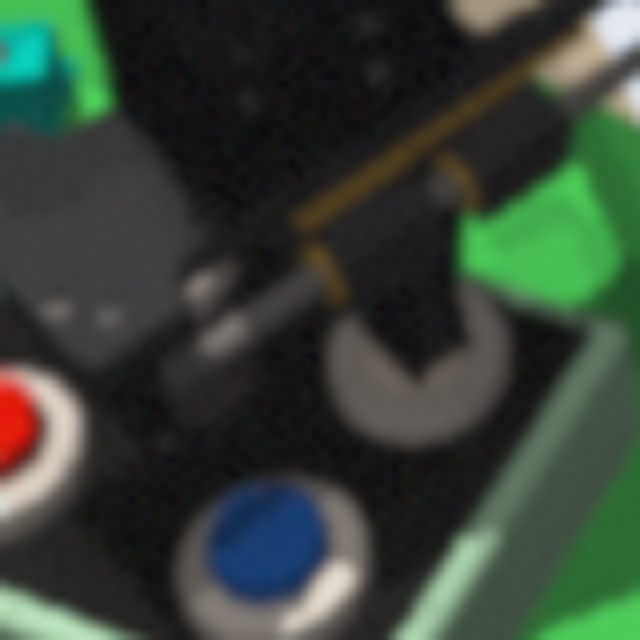

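Call:
{"name": "move_arm", "arguments": {
  "targets": [
    [[-8, 0, 0], [0, 0, 0], 1],
    [[-15, 0, 0], [0, 0, 0], 1],
    [[-15, 0, 0], [0, 0, 0], 1],
    [[0, 0, 0], [0, 0, 0], 1],
    [[0, 0, 0], [0, 0, 0], 1]
  ]
}}

```text
time_s: 32.85
ee_pos: [0.5558, -0.239, 0.2828]
orientation: [-0.342, 1.569, -0.557]
contact_force: [-0.4, 0.5, -0.5]
gripper_width: 0.008
```

Run:
```python
from h import *
look("13",(150,220,300,340),5,("scene",))
CO=(np.array([.5202,-.2792]),.1695)
go(*w(CO,.042,-.034),.0985)
```

```text
turn [0. 0. 0.] shift [ 19.1 -62.7  26. ]
t 32.9 grasp [ 0.5553 -0.2388  0.1176] F [ 0.1  0.  -0.4] w 0.004
```

View pics/scene13.png

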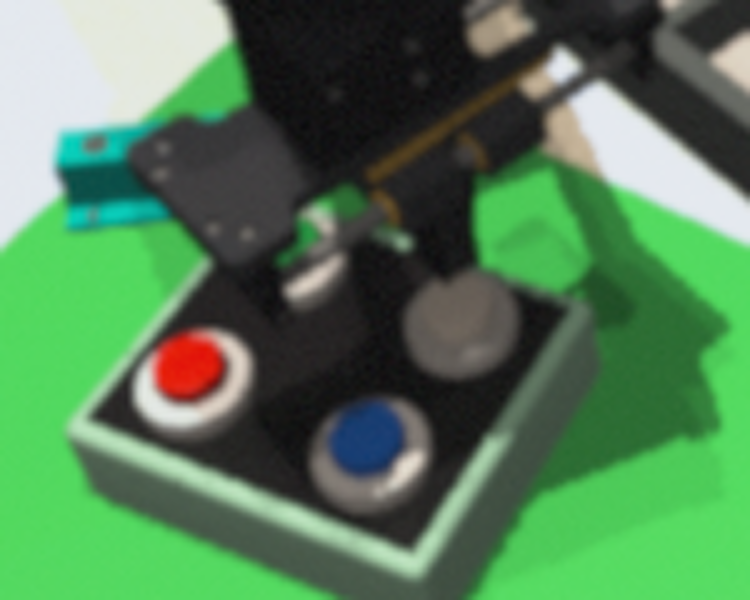

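Call:
{"name": "move_arm", "arguments": {
  "targets": [
    [[0, -20, 8], [0, 0, 0], 1],
    [[0, -25, 10], [0, 0, 0], 1],
    [[0, -18, 8], [0, 0, 0], 1],
    [[10, 0, 0], [0, 0, 0], 1],
    [[9, 0, 0], [0, 0, 0], 1],
    [[0, 0, 0], [0, 0, 0], 1],
    [[0, 0, 0], [0, 0, 0], 1]
  ]
}}

```text
time_s: 33.48
ee_pos: [0.5666, -0.3045, 0.2605]
orientation: [2.69, 1.566, 2.475]
contact_force: [0.3, -0.5, 0.9]
gripper_width: -0.001
```

Run:
```python
from h import *
CO=(np.array([.5202,-.2792]),.1695)
go(*w(CO,.042,-.034),.081)
```

```text
turn [0. 0. 0.] shift [15.5 -1.3  1.8]
t 33.48 grasp [ 0.5659 -0.3041  0.0965] F [ 0.3 -0.5  0.9] w -0.001
```

Call:
{"name": "move_arm", "arguments": {
  "targets": [
    [[6, -1.3, 1.3], [0, 0, 0], 1],
    [[4, 0, 0], [0, 0, 0], 1],
    [[3, 0, 0], [0, 0, 0], 1],
    [[2.5, 0, 0], [0, 0, 0], 1],
    [[0, 0, 0], [0, 0, 0], 1],
    [[0, 0, 0], [0, 0, 0], 1]
  ]
}}

```text
time_s: 33.98
ee_pos: [0.5688, -0.3072, 0.2486]
orientation: [0.229, 1.57, 0.013]
contact_force: [-1.5, 2.5, 7.0]
gripper_width: 0.006
```

Run:
```python
from h import *
CO=(np.array([.5202,-.2792]),.1695)
go(*w(CO,.042,-.034),.083)
```

```text
turn [0. 0. 0.] shift [ 1.6  1.2 -1.9]
t 33.98 grasp [ 0.569  -0.3072  0.0846] F [-1.5  2.5  7. ] w 0.006
```

Call:
{"name": "move_arm", "arguments": {
  "targets": [
    [[1.5, 0, 0], [0, 0, 0], 1],
    [[1, 0, 0], [0, 0, 0], 1],
    [[0, 0, 0], [0, 0, 0], 1],
    [[0, 0, 0], [0, 0, 0], 1]
  ]
}}

```text
time_s: 34.32
ee_pos: [0.5689, -0.3072, 0.2483]
orientation: [0.006, 1.57, -0.209]
contact_force: [-6.3, 6.0, 18.6]
gripper_width: 0.003
```

Run:
```python
from h import *
CO=(np.array([.5202,-.2792]),.1695)
go(*w(CO,.042,-.034),.083)
```

```text
turn [0. 0. 0.] shift [ 1.3  1.2 -2. ]
t 34.32 grasp [ 0.569  -0.3072  0.0843] F [-6.3  6.  18.6] w 0.003
```

Call:
{"name": "move_arm", "arguments": {
  "targets": [
    [[-8, 0, 0], [0, 0, 0], 1],
    [[-15, 0, 0], [0, 0, 0], 1],
    [[-15, 0, 0], [0, 0, 0], 1],
    [[0, 0, 0], [0, 0, 0], 1],
    [[0, 0, 0], [0, 0, 0], 1]
  ]
}}

```text
time_s: 34.73
ee_pos: [0.5687, -0.3077, 0.2838]
orientation: [-0.44, 1.569, -0.656]
contact_force: [0.1, -0.1, -0.8]
gripper_width: 0.005
```

Run:
```python
from h import *
CO=(np.array([.5202,-.2792]),.1695)
go(*w(CO,-.042,.034),.0985)
```

```text
turn [0. 0. 0.] shift [  21.1   33.3 -105.6]
t 34.73 grasp [ 0.569  -0.3079  0.1198] F [ 0.1 -0.1 -0.8] w 0.005
```

Call:
{"name": "move_arm", "arguments": {
  "targets": [
    [[0, 5, -16], [0, 0, 0], 1],
    [[0, 8, -26], [0, 0, 0], 1],
    [[0, 9, -28], [0, 0, 0], 1],
    [[0, 7, -22], [0, 0, 0], 1],
    [[0, 4.3, -13.6], [0, 0, 0], 1],
    [[10, 0, 0], [0, 0, 0], 1],
    [[9, 0, 0], [0, 0, 0], 1],
    [[0, 0, 0], [0, 0, 0], 1],
    [[0, 0, 0], [0, 0, 0], 1]
  ]
}}

```text
time_s: 35.48
ee_pos: [0.4726, -0.2525, 0.2625]
orientation: [2.724, 1.569, 2.508]
contact_force: [-0.3, 0.3, 0.3]
gripper_width: 0.003
```

Run:
```python
from h import *
CO=(np.array([.5202,-.2792]),.1695)
go(*w(CO,-.042,.034),.081)
```

```text
turn [0. 0. 0.] shift [17.5 -0.3  0.9]
t 35.48 grasp [ 0.4723 -0.2523  0.0985] F [-0.3  0.3  0.3] w 0.003
```

Call:
{"name": "move_arm", "arguments": {
  "targets": [
    [[8, 0, 0.5], [0, 0, 0], 1],
    [[5, 0, 0], [0, 0, 0], 1],
    [[3, 0, 0], [0, 0, 0], 1],
    [[2, 0, 0], [0, 0, 0], 1],
    [[0, 0, 0], [0, 0, 0], 1],
    [[0, 0, 0], [0, 0, 0], 1]
  ]
}}

```text
time_s: 35.98
ee_pos: [0.4738, -0.2531, 0.2484]
orientation: [-0.471, 1.569, -0.686]
contact_force: [-4.3, 2.2, 15.2]
gripper_width: 0.002
```

Run:
```python
from h import *
CO=(np.array([.5202,-.2792]),.1695)
go(*w(CO,-.042,.034),.083)
```

```text
turn [0. 0. 0.] shift [ 1.4  0.3 -1.1]
t 35.98 grasp [ 0.4741 -0.2533  0.0844] F [-4.3  2.2 15.2] w 0.002
```

Call:
{"name": "move_arm", "arguments": {
  "targets": [
    [[-8, 0, 0], [0, 0, 0], 1],
    [[-20, 0, 0], [0, 0, 0], 1],
    [[-30, 0, 0], [0, 0, 0], 1],
    [[-30, 0, 0], [0, 0, 0], 1],
    [[-30, 0, -20], [0, 0, 0], 1],
    [[-20, -10, -20], [0, 0, 0], 1],
    [[0, -20, 0], [0, 0, 0], 1],
    [[0, -20, 0], [0, 0, 0], 1],
    [[0, -20, 0], [0, 0, 0], 1],
    [[0, -20, 0], [0, 0, 0], 1],
    [[0, 0, 0], [0, 0, 0], 1]
  ]
}}

```text
time_s: 36.9
ee_pos: [0.4138, -0.3344, 0.3839]
orientation: [-1.759, 1.569, -1.977]
contact_force: [-0.1, -1.0, 0.2]
gripper_width: 0.003
```

Run:
```python
from h import *
look("14",None,1)
p=cv2.imread("pics/top14.png")[175:275,185:370];cv2.imwrite("pics/top14c.png",cv2.resize(p,None,fx=4,fy=4,interpolation=cv2.INTER_CUBIC))
print(state()["time_s"],state()["contact_force"])
```

```text
37.0 [0.15227879 0.0762475  0.08412684]
```

View pics/top14.png

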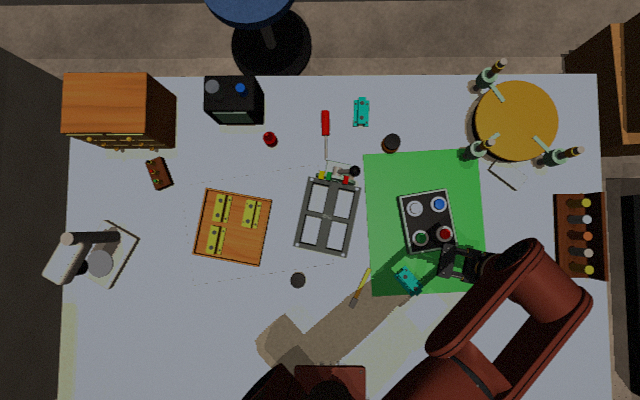

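View pics/scene14.png

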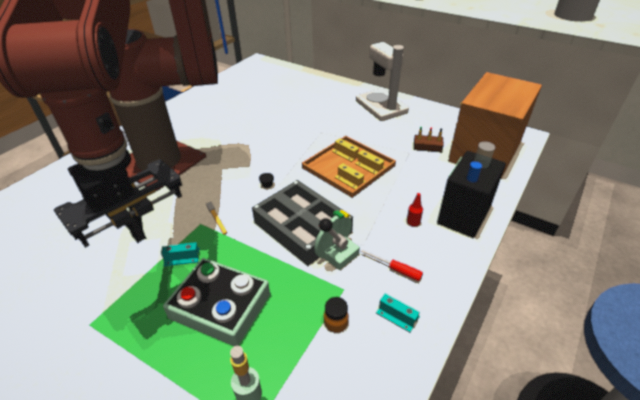

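View pics/top14c.png

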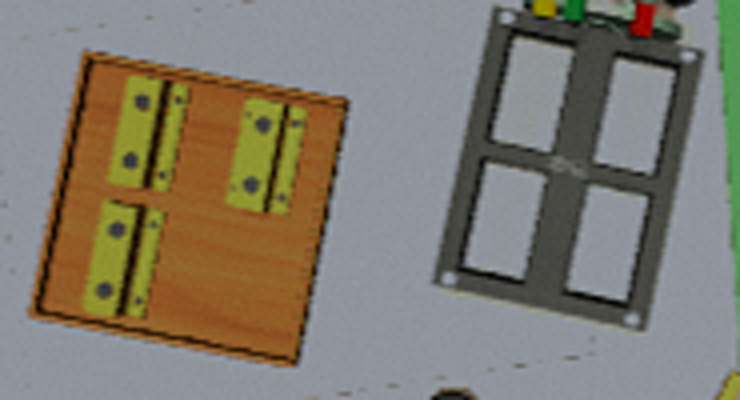

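```bash
python3 -c "
from bench import job
print(job.close_job())"
```

```text
the job is handed in; nothing more can be done
None
```

The job is done and handed in at about 37 s of the 192 s allowed. This start had three bridges.

- **Lever:** I threw it from the red notch to the green one. Both cameras put it at about 0.80 rad. After the die was emptied I threw it back to the red notch; the knob is within about 0.01 rad of its starting picture.
- **Bridges:** The last pictures show all four cavities empty. All three bridges lie flat and hat up in the tray, two in one row and one in the other. The tray was not knocked in this run.
- **Keys:** I pressed white, blue and green once each, in that order. All three stopped at the same depth, with 15 to 21 N on the tool against the 5 N needed. I could not read the keys' travel directly, so "fully pressed" rests on that depth and force; blue was also pushed further and did not move. The red key was not touched.
- **Bystanders:** The glue bottle, oil jar and screwdriver look unmoved in the last pictures.

One measurement disagreed. The depth readings put the key tops at about 71 mm, not 68 mm, and the keys reached their stops about 3 mm higher than I had planned for, which fits the depth reading. No other check failed.

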